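# Load the test-tile magazine

## Task

Load the two oblong terracotta test tiles, one at a time, into the spring-loaded magazine: set each flat in the mouth and press it down evenly until both sprung lips have snapped over it and hold it. Press slowly and gently, never over 30 N, as the magazine is at a slightly different height each time and stops hard when full; leave both tiles retained flat under the lips, let go, and leave everything else on the table where it is.

Things in the scene. Friction and masses are not known exactly. Their poses are not given: they have to be found in the camera images.
- magazine: spring-loaded tile magazine fixed to the table, foot 150 x 90 mm, 107 mm tall. Origin: centre of the foot's underside; x along the loaded tiles' length, y across (half a turn makes no difference), z up. Two aluminium end guides enclose only a tile's ends; the middle 55 mm of both long sides is open, so fingers holding a tile across its width can go down there and open 25 mm beside it
- mouth (a point): centre of the magazine's mouth on its axis, 107 mm above the table at the nominal height setting; axes as the magazine's. A tile has 1.25 mm play each way in x and 2 mm in y between the smooth end guides, whose top 13 mm flare outward by 6 mm
- lips (a point): point on the magazine's axis at the nominal height (72 mm) of the lips' flat undersides. A sprung steel lip, 24 mm wide, stands in 6 mm over the tile's path at each end (+x, -x). A tile set level in the mouth waits on the lips' ramped tops, its underside 8 to 13 mm above this. Pressed down evenly (5 to 15 N; spread over its length, e.g. fingers 30 mm apart; pressed only at its middle it may tip) it parts the lips, which snap over once its top is below their undersides
- setting (a point): point on the magazine's axis 40 mm above the table. The inner cradle (guides, lips, follower and stop together) is set by a screw up to 5.5 mm higher or lower than nominal, differently each time; no measured pose shows it (all these points are fixed to the foot), so it must be felt
- follower_top (a point): magazine axis at nominal height 72 mm, the top of the empty sprung follower (2.5 N, 7 N when full), which lifts loaded tiles against the lips' undersides. It takes just two tiles: the second meets a firm stop 1.5 mm below the point where the lips snap over, the first 15.5 mm below it. Pressing slowly till force rises steeply to about 20 N at the stop is enough for both. More than 30 N breaks it
- ware_board: plywood ware board, 200 x 240 x 16 mm, fixed on the table; origin at the centre of its underside; the tiles lie on its top, 16 mm above the table
- tile_a_center (a point): one of two equal fired terracotta test tiles, 80 (x) x 44 (y) x 14 (z) mm, about 110 g, lying flat on the ware board; this point is its centre (half-way up); x along its length, y across its width, z up
- tile_b_center (a point): one of two equal fired terracotta test tiles, 80 (x) x 44 (y) x 14 (z) mm, about 110 g, lying flat on the ware board; this point is its centre (half-way up); x along its length, y across its width, z up
- disc: bystander: round terracotta disc, 42 mm across, 12 mm thick, lying on the ware board near the tiles; not to be loaded; origin at the centre of its underside
- pinch_pot: bystander: small grey bowl, 68 mm across, 42 mm tall, near the magazine; origin at the centre of its underside
- rib: bystander: flat wooden modelling rib, 110 x 20 x 7 mm, on the table between ware board and magazine; origin at the centre of its underside
- coffee_cup: bystander: white takeaway cup with lid, 84 mm across, 112 mm tall; origin at the centre of its underside
- phone: bystander: black phone, 148 x 72 x 9 mm, flat on the table; origin at the centre of its underside
- notes: bystander: pad of brown paper notes, 76 x 76 x 14 mm; origin at the centre of its underside
- slip_jar: bystander: clear lidded jar, 64 mm across, 85 mm tall; origin at the centre of its underside
Not all that is in view belongs to the job. Leave any yellow look-alike of the part that bears tile_b_center alone.

How it is judged (in metres and radians):
On the way, in this order (a step that is already met when the one before it is completed fails the run):
1. one tile is retained under the lips, not touched by the fingers ((((z of tile_a_center in the frame of magazine between 0.035 and 0.072 m and x of tile_a_center in the frame of magazine between -0.006 and 0.006 m and y of tile_a_center in the frame of magazine between -0.006 and 0.006 m and angle between the z axis of tile_a_center and the z axis of magazine, either way round below 0.09 rad) and contact force between the fingers and tile_a below 0.3 N) or ((z of tile_b_center in the frame of magazine between 0.035 and 0.072 m and x of tile_b_center in the frame of magazine between -0.006 and 0.006 m and y of tile_b_center in the frame of magazine between -0.006 and 0.006 m and angle between the z axis of tile_b_center and the z axis of magazine, either way round below 0.09 rad) and contact force between the fingers and tile_b below 0.3 N))), for 0.2 s.
2. both tiles are retained under the lips, not touched by the fingers (z of tile_a_center in the frame of magazine between 0.035 and 0.072 m and x of tile_a_center in the frame of magazine between -0.006 and 0.006 m and y of tile_a_center in the frame of magazine between -0.006 and 0.006 m and angle between the z axis of each of tile_a_center, tile_b_center and the z axis of magazine, either way round below 0.09 rad and z of tile_b_center in the frame of magazine between 0.035 and 0.072 m and x of tile_b_center in the frame of magazine between -0.006 and 0.006 m and y of tile_b_center in the frame of magazine between -0.006 and 0.006 m and contact force between the fingers and tile_a below 0.3 N and contact force between the fingers and tile_b below 0.3 N), for 0.2 s.
At the end, for the whole second after the job is handed in: both tiles lie in the magazine below the lips: centres lower than 72 mm above the magazine's underside (a tile the lips have not snapped over stands higher), within 6 mm of its axis along x and y, flat to within 0.09 rad, released and at rest (all of step 2 and linear speed of each of tile_a, tile_b below 0.02 m/s); the robot touches nothing.
It fails at once if a tile is forced against the magazine with more than 30 N (contact force between any of tile_a, tile_b and magazine above 30 N).
It fails at once if the robot presses on the magazine itself with more than 30 N (contact force between any of the arm, the fingers and magazine above 30 N).
It fails at once if a bystander is moved by more than 25 mm (distance of any of disc, pinch_pot, rib, coffee_cup, phone, notes, slip_jar from where it was at the start of the episode above 0.025 m).
It also fails if it takes over 72 s, if anything falls off the work surface, if the arm or the gripper's body presses on something with over 40 N, if the wrist force passes 120 N, or if a joint passes its speed limit or range.

## Robot

A 6-joint arm with a two-finger parallel gripper is mounted at the origin on the work surface. World frame = base frame: x ahead of the robot, y to its left, z up, the work surface at z = 0. Lengths are in mm, angles in rad, forces in N, time in s.
With the tool pointing down it reaches from about 275 to 1000 mm from the base axis. Payload 8.4 kg.
Tool frame: the origin (TCP) lies at the very end of the fingers, on their centre line; the grasp point (between the pads) lies 19 mm behind it (r.pinch_z is the distance from the TCP to the grasp point, in mm); z points along the fingers, y is the direction in which the jaws open and shut (so a half turn about z gives the same grasp; the last joint's range is limited). The gripper opens to 85 mm and grips with 20 to 120 N. Pads are 22 mm wide; open, the fingers measure 114 mm over their backs; the gripper's body (76 mm by 85 mm) begins 54 mm behind the grasp point. The pads swing forward as they close: fully open they stand 13 mm farther back than shut.
Start: joints at [-1.256, 0.353, 1.633, -0, 1.155, -0.002], TCP at [194.703, -593.901, 231.281] pointing down, gripper open.
Joint ranges: [-2.63, 2.63], [-0.92, 2.1], [0.06, 2.66], [-1.3, 4.44], [0, 2.69], [-3.02, 3.02]. Speed limits (rad/s): [2.22, 2.22, 2.79, 3.14, 3.14, 3.14].

## Interface

Orientations are given as [roll, pitch, yaw] about the fixed x, y, z axes, in that order (R = Rz(yaw) Ry(pitch) Rx(roll)).
In Python, from rig import r, optics gives the robot as it stands.
- The arm moves only by the shell command python3 -m creep 'ROWS' [FORCE]. ROWS is JSON, a list of rows, each an object with "dp": the shift along the tool's x, y, z in mm, a list of three; "angular": the turn, a rotation vector about the tool's x, y, z in rad, a list of three; "fingers": the finger opening in mm, from 0 to 85.4. In form: [{"dp": [dx, dy, dz], "angular": [wx, wy, wz], "fingers": fingers}, ...]. A call has 1 to 5 rows; each row is the pose to reach, as a shift and turn from the pose commanded when the call began, along the tool's axes at that moment; what a row does not reach only later rows make up. A row lasts 1/12 s, in which the tool goes at most 41.7 mm and 7.16 degrees, less where a joint would pass 70% of its speed; a pose out of reach is approached as far as the arm can. A call with a gripper value outside its range is refused whole. The fingers move at their own pace and stop on an object; FORCE is the grip in N (left out, the last holds). Time passes only in rows, so rows that repeat a pose let the fingers close. It gives the time, the measured TCP pose, the force and the opening at its end, in the units of the state.
- r.sense(): the state, without advancing time (a new reading comes with each control period).
- optics.grab_frame(name): name is "scene" or "top" or "wrist"; returns the picture (420x560x3 uint8, blue, green, red); there is no depth.
- optics.camera_params(name): a dict with "fx", "fy", "cx", "cy" (pixels), "eye" and "rotation" of the camera in the world; the wrist camera has in their place "T_tool_cam" (4x4, takes a point from camera to tool coordinates, whose origin is the TCP and whose axes are the flange's). Camera axes: x right, y up, looking along -z (the intrinsics and any distortion apply to the point x, -y, -z); pixel columns grow to the right and rows downward; lengths in mm; the calibration is good to about 2 mm. A picture is of the moment at which its call begins: read the wrist's pose just before it. camera_params takes no time and is no camera call.
- r.sign_off(): hands the job in, once; it reports no verdict.
The state is a dict: "clock": time; "qpos": joint angles; "qvel": joint speeds; "joint_efforts": joint torques, N m; "eef_pos": TCP position; "tcp_rot": TCP orientation; "contact_force": force on the tool from outside, world axes, zero at the start; "wrist_torque": the same for the moment, N m; "opening": opening from 0.0 (shut) to 1.0 (fully open).
Only numpy, scipy, OpenCV 4.12 (cv2) and the standard library are available. Lean on these libraries where they do the work, as an engineer would, in place of code of your own. Each camera call takes 0.05 s, during which the arm holds its last target.

## Working session

There is one attempt and no reset: what is moved stays moved. The work goes in short steps, Python scripts to look and compute and a shell command to move; the robot and the scene stay as the last step left them, time stands still between calls to the robot, and variables do not carry over. Pictures are saved under pics/ and viewed, and the job is handed in when it is done.

```bash
ls; mkdir -p pics; python3 - <<'E'
from rig import r, optics
import cv2,json
print(r.sense())
for n in("scene","top","wrist"):
    p=optics.camera_params(n);print(n,p)
    cv2.imwrite(f"pics/{n}0.png",optics.grab_frame(n))
E
```

```text
pics
{'clock': 0.0, 'qpos': array([-1.25640849e+00,  3.53684402e-01,  1.63415670e+00,  2.46341309e-05,
        1.15520033e+00, -2.40747926e-03]), 'qvel': array([ 1.90250847e-03,  7.86617014e-04, -4.43749113e-05, -1.21923430e-03,
       -1.65485223e-03,  1.61410406e-04]), 'joint_efforts': array([ 4.81414336e-04, -6.05252051e+01, -3.42062688e+01, -3.81515815e-05,
        9.43918945e-03,  1.37088122e-06]), 'eef_pos': array([ 194.55258497, -593.43026853,  230.52938997]), 'tcp_rot': array([-3.14014393e+00, -2.60105716e-05,  3.16785332e-01]), 'contact_force': array([ 0.07958332,  0.45013093, -0.35332184]), 'wrist_torque': array([-0.02755086, -0.03878321,  0.0104193 ]), 'opening': 0.9965592716907009}
scene {'fx': 404.2838625482772, 'fy': 404.2838625482772, 'cx': 288.8382318807243, 'cy': 208.56774947363434, 'eye': array([1026.94192269, -779.69852311,  824.08942658]), 'rotation': array([ 0.86181937, -0.01933795,  0.54628808])}
top {'fx': 444.99723229982965, 'fy': 444.99723229982965, 'cx': 278.7466050000718, 'cy': 198.62608387594395, 'eye': array([ 444.91578089,  -23.67089768, 1368.55727241]), 'rotation': array([ 0.09762757,  0.00488192, -1.5889303 ])}
wrist {'fx': 331.72010745303146, 'fy': 331.72010745303146, 'cx': 278.37277404405387, 'cy': 214.54109161065676, 'T_tool_cam': array([[ 3.50210436e-04,  9.51157113e-01,  3.08707020e-01,
         8.03482566e+01],
       [ 9.99999929e-01, -2.90940147e-04, -2.38027049e-04,
        -1.27772118e+00],
       [-1.36585855e-04,  3.08707082e-01, -9.51157147e-01,
        -1.41659861e+02],
       [ 0.00000000e+00,  0.00000000e+00,  0.00000000e+00,
         1.00000000e+00]])}
```

View pics/scene0.png

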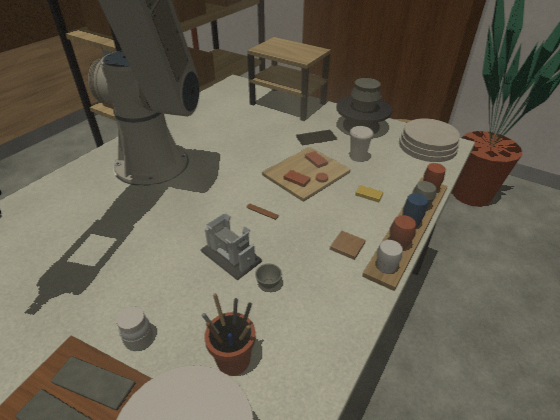

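View pics/top0.png

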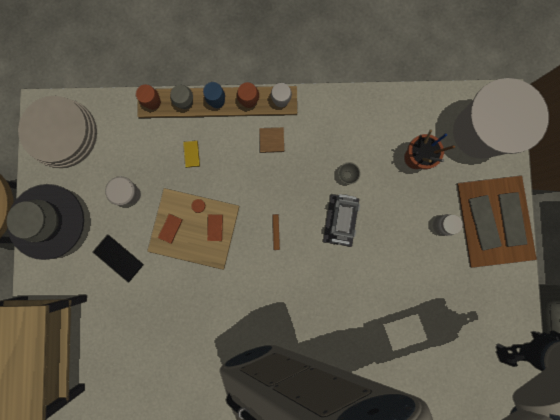

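View pics/wrist0.png

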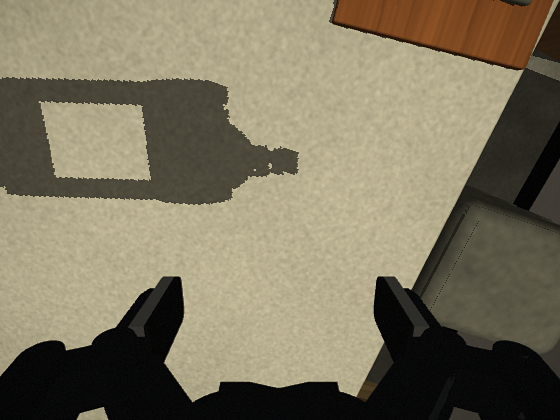

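Candidates in the top view: red oblong tiles on the ware board at (170,229) and (215,227). Not to be taken: the yellow block (192,154), the disc (198,206), the brown notes (272,140) and the grey slabs (485,222) and (513,218). I choose the two red oblong ones.

```bash
cat > h.py <<'E'
from rig import r, optics
import cv2,numpy as np
from scipy.spatial.transform import Rotation as Ro
def cam(n,st=None):
    p=optics.camera_params(n)
    K=np.array([[p['fx'],0,p['cx']],[0,p['fy'],p['cy']],[0,0,1]])
    if n=='wrist':
        T=np.eye(4);T[:3,:3]=Ro.from_euler('xyz',st['tcp_rot']).as_matrix();T[:3,3]=st['eef_pos']
        M=T@np.array(p['T_tool_cam']);return K,M[:3,:3],M[:3,3]
    return K,Ro.from_euler('xyz',p['rotation']).as_matrix(),np.array(p['eye'])
def ray(c,uv):
    K,R,e=c;d=np.linalg.solve(K,[uv[0],uv[1],1.]);d=R@(d*[1,-1,-1]);return e,d/np.linalg.norm(d)
def onz(c,uv,z):
    e,d=ray(c,uv);return e+d*(z-e[2])/d[2]
def proj(c,P):
    K,R,e=c;q=R.T@(np.array(P,float)-e);q=q*[1,-1,-1];u=K@q;return u[:2]/u[2]
def tri(obs):
    A=np.zeros((3,3));b=np.zeros(3)
    for c,uv in obs:
        e,d=ray(c,uv);Q=np.eye(3)-np.outer(d,d);A+=Q;b+=Q@e
    return np.linalg.solve(A,b)
E
python3 - <<'E'
from h import *
t=cam('top');s=cam('scene')
for n,uv,z in [('tL',(170,229),30),('tR',(215,227),30),('mag',(342,220),100),('yellow',(192,154),10),('disc',(198,206),28),('pot',(348,173),40),('rib',(276,231),7)]:
    P=onz(t,uv,z);print(n,P.round(),proj(s,P).round())
im=cv2.imread('pics/top0.png')[130:280,130:370];cv2.imwrite('pics/c1.png',cv2.resize(im,None,fx=3.3,fy=3.3,interpolation=cv2.INTER_CUBIC))
E
```

```text
tL [490. 309.  30.] [315. 157.]
tR [494. 174.  30.] [296. 176.]
mag [ 505. -199.  100.] [228. 227.]
yellow [722. 247.  10.] [368. 192.]
disc [558. 225.  28.] [321. 175.]
pot [ 649. -230.   40.] [268. 273.]
rib [479.  -9.   7.] [262. 210.]
```

View pics/c1.png

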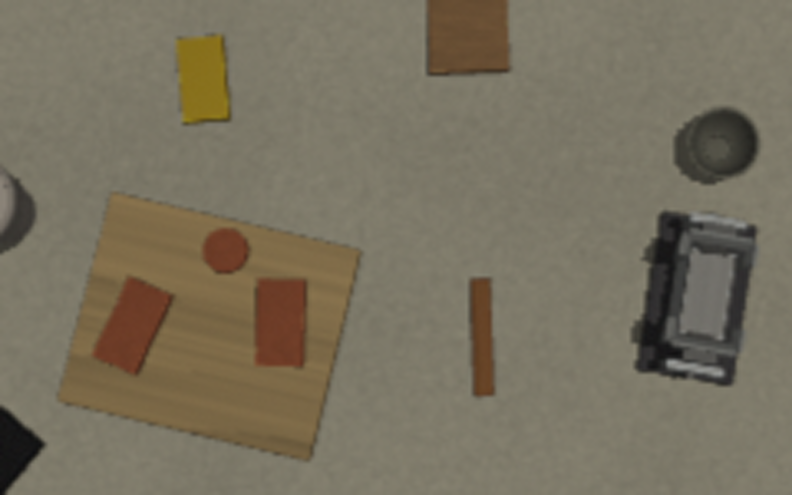

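```bash
cat >> h.py <<'E'
def go(x,y,z,yaw):
    "shift in tool axes from measured pose to world TCP pose"
    s=r.sense();R=Ro.from_euler('xyz',s['tcp_rot'])
    d=R.inv().apply(np.array([x,y,z])-s['eef_pos'])
    w=(R.inv()*Ro.from_euler('xyz',[np.pi,0,yaw])).as_rotvec()
    print('t',round(s['clock'],2),'dp',d.round(2),'w',w.round(4),'F',s['contact_force'].round(2),'op',round(s['opening']*85.4,1))
def shot(name):
    s=r.sense();im=optics.grab_frame('wrist');cv2.imwrite(f'pics/{name}.png',im);np.save(f'pics/{name}.npy',np.r_[s['eef_pos'],s['tcp_rot']]);print(s['clock'],s['eef_pos'].round(1),s['tcp_rot'].round(4))
def wcam(name):
    v=np.load(f'pics/{name}.npy');return cam('wrist',{'eef_pos':v[:3],'tcp_rot':v[3:]})
E
python3 -c "
from h import *
go(555,-215,330,-.14)"
```

```text
t 0.15 dp [ 460.42 -247.55  -99.04] w [-1.000e-03  3.000e-04  4.568e-01] F [ 0.04 -0.42 -0.26] op 85.7
```

```bash
python3 -m creep '[{"dp":[39,-21,-8],"angular":[0,0,0.12],"fingers":80},{"dp":[70,-38,-20],"angular":[0,0,0.24],"fingers":80},{"dp":[105,-57,-40],"angular":[0,0,0.36],"fingers":80},{"dp":[140,-75,-60],"angular":[0,0,0.457],"fingers":80},{"dp":[175,-94,-80],"angular":[0,0,0.457],"fingers":80}]'
python3 -c "
from h import *
go(555,-215,330,-.14)"
```

```text
clock: 0.57
eef_pos: [327.4, -453.9, 308.1]
tcp_rot: [-3.141, 0.0, -0.147]
contact_force: [0.7, -0.0, 0.1]
opening: 0.936
t 0.57 dp [ 190.2  -269.63  -21.86] w [-0.0005  0.0004 -0.0069] F [ 0.67 -0.02  0.1 ] op 79.9
```

```bash
python3 -m creep '[{"dp":[190,-270,-22],"angular":[0,0,-0.007],"fingers":80},{"dp":[190,-270,-22],"angular":[0,0,-0.007],"fingers":80},{"dp":[190,-270,-22],"angular":[0,0,-0.007],"fingers":80},{"dp":[190,-270,-22],"angular":[0,0,-0.007],"fingers":80},{"dp":[190,-270,-22],"angular":[0,0,-0.007],"fingers":80}]'
python3 -m creep '[{"dp":[80,-113,-10],"angular":[0,0,0],"fingers":80},{"dp":[80,-113,-10],"angular":[0,0,0],"fingers":80},{"dp":[80,-113,-10],"angular":[0,0,0],"fingers":80},{"dp":[80,-113,-10],"angular":[0,0,0],"fingers":80},{"dp":[80,-113,-10],"angular":[0,0,0],"fingers":80}]'
python3 -c "
from h import *
shot('m1')
go(555,-215,330,-.14)"
```

```text
clock: 0.98
eef_pos: [469.8, -302.0, 321.6]
tcp_rot: [3.142, -0.0, -0.133]
contact_force: [0.8, -1.0, 0.6]
opening: 0.94
clock: 1.4
eef_pos: [565.1, -199.7, 331.2]
tcp_rot: [-3.141, -0.0, -0.129]
contact_force: [1.1, -0.5, 0.4]
opening: 0.936
1.4 [ 565.1 -199.7  331.2] [-3.1408e+00 -3.0000e-04 -1.2940e-01]
t 1.45 dp [-6.86 14.73  0.96] w [0.0001 0.0008 0.0097] F [-0.39 -0.67  0.29] op 80.5
```

View pics/m1.png

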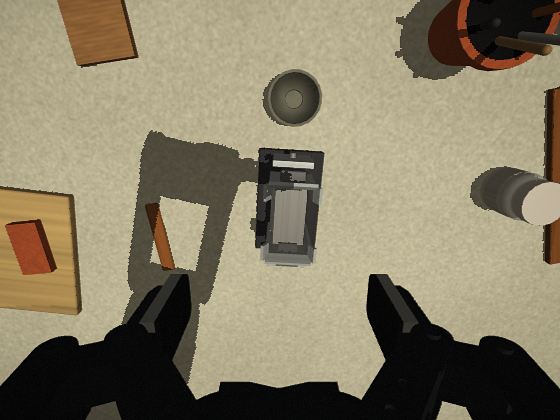

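```bash
python3 - <<'E'
from h import *
im=cv2.imread('pics/m1.png')[130:290,190:390];cv2.imwrite('pics/c2.png',cv2.resize(im,None,fx=3.7,fy=3.7,interpolation=cv2.INTER_CUBIC))
go(530,-200,230,-.14)
E
```

```text
t 1.45 dp [-33.52   3.11 100.98] w [0.0001 0.0008 0.0097] F [-0.39 -0.67  0.29] op 80.5
```

View pics/c2.png

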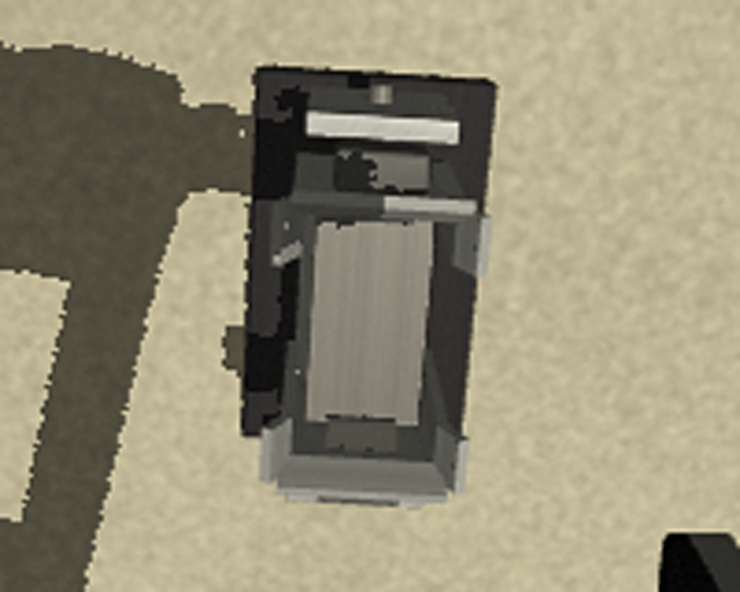

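```bash
python3 -m creep '[{"dp":[-12,1,35],"angular":[0,0,0.01],"fingers":80},{"dp":[-22,2,66],"angular":[0,0,0.01],"fingers":80},{"dp":[-33,3,101],"angular":[0,0,0.01],"fingers":80},{"dp":[-33,3,101],"angular":[0,0,0.01],"fingers":80}]'
python3 -c "
from h import *
shot('m2')
im=cv2.imread('pics/m2.png')[60:330,170:420];cv2.imwrite('pics/c3.png',cv2.resize(im,None,fx=2.2,fy=2.2,interpolation=cv2.INTER_CUBIC))"
```

```text
clock: 1.78
eef_pos: [523.4, -200.6, 224.1]
tcp_rot: [-3.14, 0.012, -0.145]
contact_force: [-2.0, 0.4, -1.0]
opening: 0.943
1.7833 [ 523.4 -200.6  224.1] [-3.1396  0.0118 -0.1447]
```

View pics/c3.png

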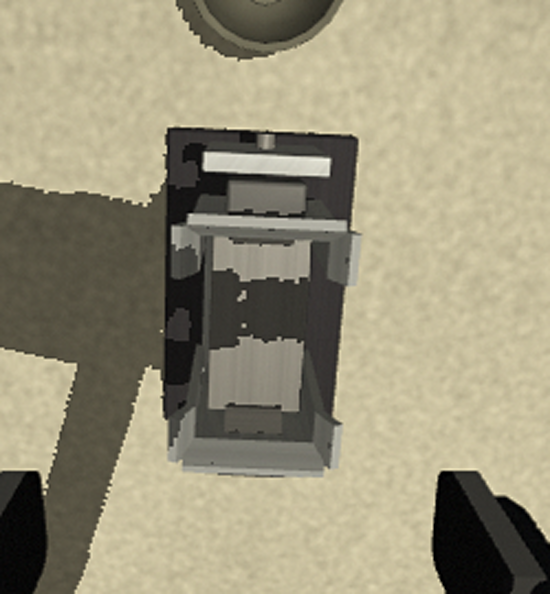

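```bash
python3 -c "
from h import *
shot('m3')
im=cv2.imread('pics/m3.png')[110:290,230:350];cv2.imwrite('pics/c4.png',cv2.resize(im,None,fx=3.3,fy=3.3,interpolation=cv2.INTER_CUBIC))
im=cv2.imread('pics/top0.png')[180:260,310:375];cv2.imwrite('pics/c5.png',cv2.resize(im,None,fx=7,fy=7,interpolation=cv2.INTER_CUBIC))"
```

```text
1.8333 [ 526.3 -201.3  227.7] [-3.1404  0.0073 -0.1449]
```

View pics/c4.png

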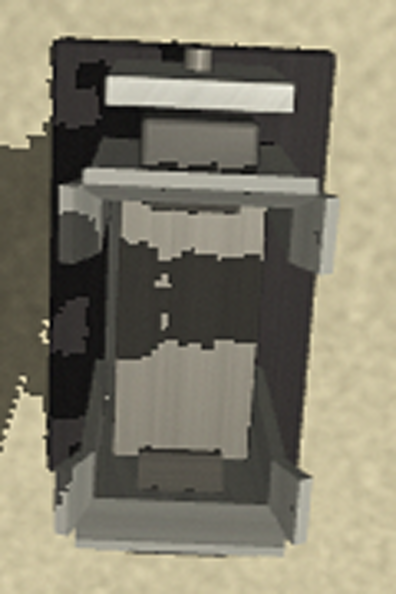

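View pics/c5.png

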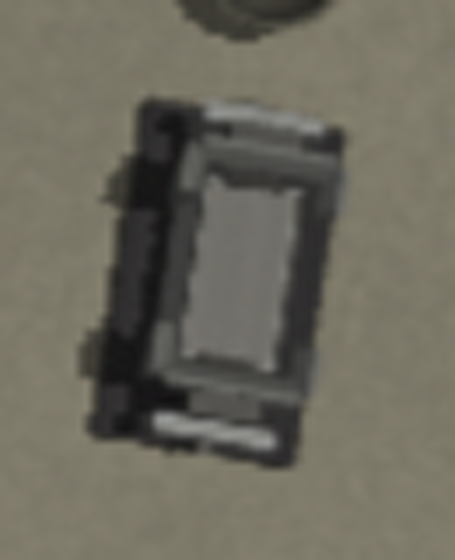

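```bash
python3 - <<'E'
from h import *
w=wcam('m3');f=lambda u,v:(230+u/3.3-.35,110+v/3.3-.35)
pts={'ur':(337,196),'ul':(60,185),'lr':(302,543),'ll':(57,530),'e+l':(83,178),'e+r':(320,187),'e-l':(77,547),'e-r':(285,547)}
P={k:onz(w,f(*v),107) for k,v in pts.items()}
for k in P:print(k,P[k].round(1))
print('ctr edges',np.mean([P[k] for k in('e+l','e+r','e-l','e-r')],0).round(1))
for a,b in(('e+l','e+r'),('e-l','e-r')):
    d=P[a]-P[b];print(np.linalg.norm(d),np.arctan2(-d[0],d[1]))
m=(P['e+l']+P['e+r']-P['e-l']-P['e-r'])/2;print(np.linalg.norm(m),np.arctan2(m[1],m[0]))
for z in(0,8,12):
  a,b=onz(w,f(55,38),z),onz(w,f(333,52),z);d=a-b;print('footw',z,np.linalg.norm(d),np.arctan2(-d[0],d[1]),((a+b)/2).round(1))
t=cam('top');g=lambda u,v:(310+u/7-.43,180+v/7-.43)
F=[onz(t,g(*p),10) for p in((143,98),(345,130),(90,435),(293,465))]
print(np.round(F,1),np.mean(F,0).round(1))
e=(F[0]+F[1]-F[2]-F[3])/2;print(np.linalg.norm(e),np.arctan2(e[1],e[0]))
E
```

```text
ur [ 551.8 -246.2  107. ]
ul [ 564.1 -180.6  107. ]
lr [ 459.8 -228.1  107. ]
ll [ 473.  -163.8  107. ]
e+l [ 564.9 -186.3  107. ]
e+r [ 554.6 -242.3  107. ]
e-l [ 467.2 -168.2  107. ]
e-r [ 459.2 -223.5  107. ]
ctr edges [ 511.5 -205.1  107. ]
56.95060406074095 -0.1824632043065187
55.81390810564219 -0.1439114931900702
98.29401493896576 -0.18921381487388864
footw 0 90.55581233484423 -0.1930860482681796 [ 585.6 -219.     0. ]
footw 8 88.59112515997637 -0.19308604826818063 [ 586.  -218.9    8. ]
footw 12 87.60878157254245 -0.1930860482681798 [ 586.3 -218.8   12. ]
[[ 590.7 -177.    10. ]
 [ 575.  -265.    10. ]
 [ 444.1 -149.7   10. ]
 [ 429.6 -237.3   10. ]] [ 509.9 -207.3   10. ]
148.56902642081263 -0.18621187857679913
```

```bash
python3 -c "
from h import *
go(525,210,240,0)"
```

```text
t 1.88 dp [ -63.32 -407.08   -9.39] w [-0.0004  0.0021 -0.1447] F [ 0.92 -0.31  0.83] op 80.0
```

```bash
python3 -m creep '[{"dp":[-6,-40,-9],"angular":[0,0,-0.03],"fingers":70},{"dp":[-12,-80,-9],"angular":[0,0,-0.06],"fingers":70},{"dp":[-18,-120,-9],"angular":[0,0,-0.09],"fingers":70},{"dp":[-24,-160,-9],"angular":[0,0,-0.12],"fingers":70},{"dp":[-30,-200,-9],"angular":[0,0,-0.145],"fingers":70}]'
python3 -c "
from h import *
go(525,210,240,0)"
```

```text
clock: 2.3
eef_pos: [530.9, 2.4, 242.8]
tcp_rot: [3.141, -0.005, 0.002]
contact_force: [0.3, 0.8, -0.5]
opening: 0.822
t 2.3 dp [  -5.47 -207.64    2.75] w [ 0.0001 -0.0052  0.0022] F [ 0.29  0.78 -0.51] op 70.2
```

```bash
python3 -m creep '[{"dp":[-1,-41,3],"angular":[0,0,0],"fingers":70},{"dp":[-2,-82,3],"angular":[0,0,0],"fingers":70},{"dp":[-3,-123,3],"angular":[0,0,0],"fingers":70},{"dp":[-4,-160,3],"angular":[0,0,0],"fingers":70},{"dp":[-5,-195,3],"angular":[0,0,0],"fingers":70}]'
python3 -m creep '[{"dp":[0,0,0],"angular":[0,0,0],"fingers":70}]'
python3 -c "
from h import *
shot('b1')
go(495,180,60,0)"
```

```text
clock: 2.72
eef_pos: [525.5, 198.8, 239.8]
tcp_rot: [-3.14, -0.005, 0.002]
contact_force: [2.0, 0.2, -0.4]
opening: 0.822
clock: 2.8
eef_pos: [525.7, 202.1, 239.8]
tcp_rot: [-3.138, -0.005, 0.005]
contact_force: [0.6, -1.0, 0.1]
opening: 0.821
2.8 [525.7 202.1 239.8] [-3.1376 -0.0052  0.0047]
t 2.85 dp [-31.4   19.75 179.27] w [-0.0021 -0.0045  0.0053] F [ 0.15 -0.47 -0.57] op 69.9
```

View pics/b1.png

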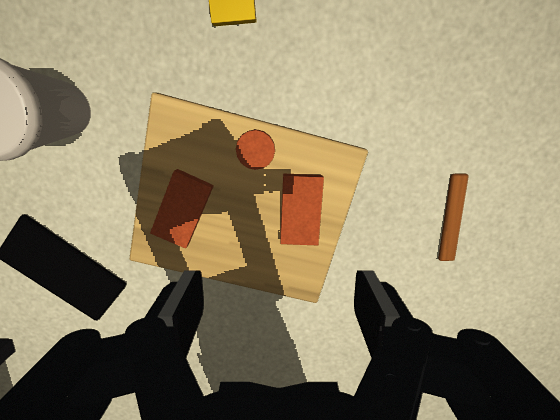

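```bash
python3 -c "
from h import *
im=cv2.imread('pics/b1.png')[120:270,140:340];cv2.imwrite('pics/c6.png',cv2.resize(im,None,fx=4,fy=4,interpolation=cv2.INTER_CUBIC))
im=cv2.imread('pics/top0.png')[190:250,150:230];cv2.imwrite('pics/c7.png',cv2.resize(im,None,fx=8,fy=8,interpolation=cv2.INTER_CUBIC))"
```

```text
(no output)
```

View pics/c6.png

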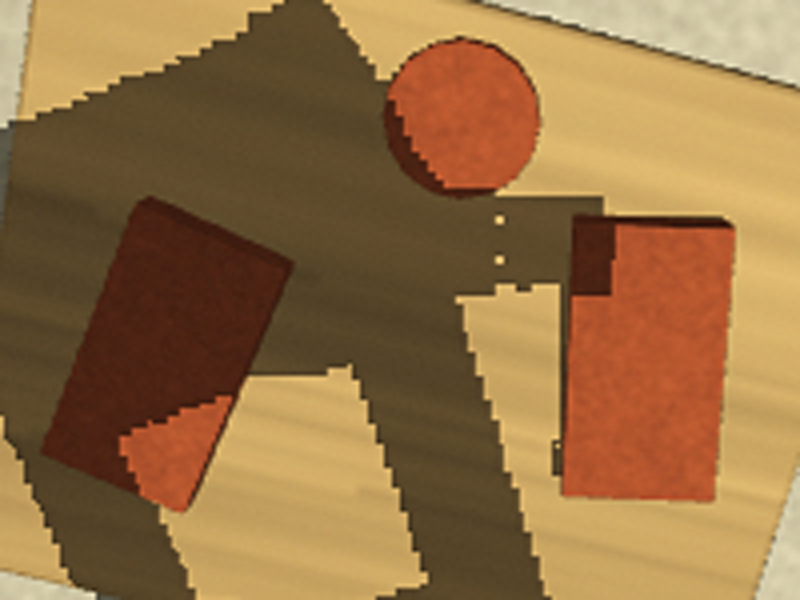

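View pics/c7.png

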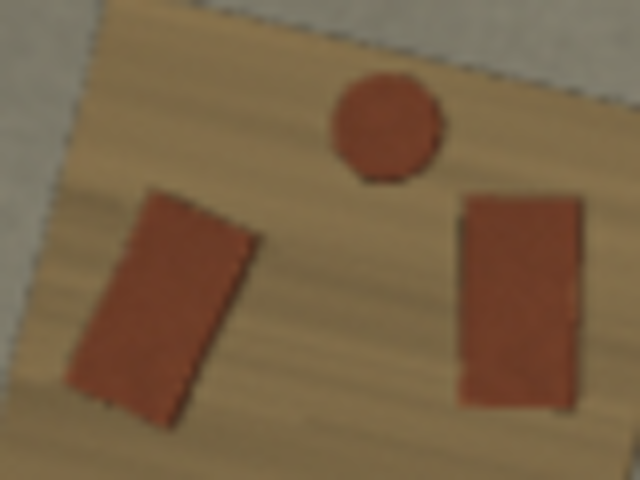

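```bash
python3 - <<'E'
from h import *
w=wcam('b1');t=cam('top')
W=lambda p:(140+p[0]/4-.38,120+p[1]/4-.38);T=lambda p:(150+p[0]/8-.44,190+p[1]/8-.44)
for n,a,b in(('R',[(573,224),(735,226),(714,501),(562,494)],[(463,197),(581,198),(574,410),(460,404)]),('L',[(138,210),(288,270),(183,512),(41,453)],[(153,192),(258,236),(170,430),(66,382)])):
    print(n,[tri([(w,W(p)),(t,T(q))]).round(1) for p,q in zip(a,b)])
    print(' tri c',np.mean([tri([(w,W(p)),(t,T(q))]) for p,q in zip(a,b)],0).round(1))
    for c,f,x in((w,W,a),(t,T,b)):
        P=np.array([onz(c,f(p),30) for p in x])
        m=(P[0]+P[1]-P[2]-P[3])/2;k=(P[1]+P[2]-P[0]-P[3])/2
        print(P.mean(0).round(1),np.linalg.norm(m).round(1),np.linalg.norm(k).round(1),np.arctan2(m[1],m[0]).round(4),np.arctan2(k[0],-k[1]).round(4))
print([onz(w,(140+462/4,120+117/4),28).round(1)])
E
```

```text
R [array([533.8, 199.1,  14.7]), array([532.9, 154. ,  13.2]), array([452.1, 156.7,  19.2]), array([454.9, 200.6,  20.2])]
 tri c [493.4 177.6  16.8]
[496.9 179.1  30. ] 79.0 43.5 -0.0301 -0.0249
[493.1 175.1  30. ] 78.6 43.7 -0.028 -0.0483
L [array([538. , 316.7,  23. ]), array([520.4, 278.1,  16.4]), array([448. , 311.2,  21. ]), array([467.2, 349.6,  24.6])]
 tri c [493.4 313.9  21.2]
[496.2 313.5  30. ] 78.4 42.6 -0.4495 -0.4112
[492.7 309.6  30. ] 78.5 43.3 -0.4269 -0.4279
[array([564.1, 228.7,  28. ])]
```

```bash
python3 -m creep '[{"dp":[-12,9,40],"angular":[0,0,0.03],"fingers":64},{"dp":[-20,15,78],"angular":[0,0,0.03],"fingers":64},{"dp":[-31,23,115],"angular":[0,0,0.03],"fingers":64},{"dp":[-31,23,125],"angular":[0,0,0.03],"fingers":64},{"dp":[-31,23,125],"angular":[0,0,0.03],"fingers":64}]'
python3 -c "
from h import *
shot('b2')
im=cv2.imread('pics/b2.png')[100:340,150:400];cv2.imwrite('pics/c8.png',cv2.resize(im,None,fx=2.4,fy=2.4,interpolation=cv2.INTER_CUBIC))"
```

```text
clock: 3.27
eef_pos: [492.3, 172.0, 110.6]
tcp_rot: [3.14, 0.003, -0.03]
contact_force: [0.6, 0.1, 0.4]
opening: 0.748
3.2667 [492.3 172.  110.6] [ 3.1404e+00  2.7000e-03 -2.9500e-02]
```

View pics/c8.png

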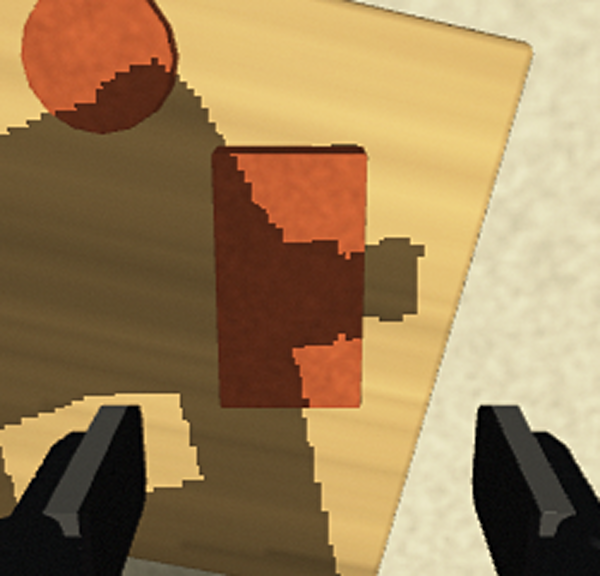

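```bash
python3 - <<'E'
from h import *
w=wcam('b1');v=wcam('b2')
W=lambda p:(140+p[0]/4-.38,120+p[1]/4-.38);V=lambda p:(150+p[0]/2.4-.3,100+p[1]/2.4-.3)
a=[(573,224),(735,226),(714,501),(562,494)];b=[(213,152),(366,155),(361,408),(221,408)]
Q=[tri([(w,W(p)),(v,V(q))]) for p,q in zip(a,b)];print(np.round(Q,1),np.mean(Q,0).round(1))
for z in(27,30):
    P=np.array([onz(v,V(p),z) for p in b]);m=(P[0]+P[1]-P[2]-P[3])/2;k=(P[1]+P[2]-P[0]-P[3])/2
    print(P.mean(0).round(1),np.linalg.norm(m).round(1),np.linalg.norm(k).round(1),np.arctan2(m[1],m[0]).round(4),np.arctan2(k[0],-k[1]).round(4))
x,y=np.mean(Q,0)[:2]
go(494.5,177.5,60,-.03)
E
```

```text
[[535.9 199.5  25.5]
 [534.3 155.6  23.6]
 [456.4 158.4  30.3]
 [458.1 201.9  30.5]] [496.2 178.9  27.5]
[495.3 178.9  27. ] 80.2 43.7 -0.031 -0.0393
[496.3 178.8  30. ] 79.2 43.1 -0.031 -0.0393
t 3.32 dp [ 0.15 -4.63 52.54] w [-0.0002 -0.0007  0.0006] F [ 0.96 -0.62  0.62] op 63.8
```

```bash
python3 -m creep '[{"dp":[1,-3,30],"angular":[0,0,0.003],"fingers":62},{"dp":[1.5,-5.5,58],"angular":[0,0,0.003],"fingers":60},{"dp":[1.5,-5.8,78],"angular":[0,0,0.003],"fingers":60},{"dp":[1.5,-5.8,82],"angular":[0,0,0.003],"fingers":60},{"dp":[1.5,-5.8,82],"angular":[0,0,0.003],"fingers":60}]'
python3 -c "
from h import *
go(496,178.5,16,-.033)"
```

```text
clock: 3.73
eef_pos: [496.1, 179.4, 30.6]
tcp_rot: [-3.141, -0.001, -0.031]
contact_force: [-0.4, 0.1, 0.9]
opening: 0.705
t 3.73 dp [-0.11  0.92 14.56] w [-0.0006 -0.0014  0.0016] F [-0.38  0.05  0.86] op 60.2
```

```bash
python3 -m creep '[{"dp":[0,0.8,5],"angular":[0,0,0.002],"fingers":58},{"dp":[0,0.8,10],"angular":[0,0,0.002],"fingers":55},{"dp":[0,0.8,13],"angular":[0,0,0.002],"fingers":52},{"dp":[0,0.8,14],"angular":[0,0,0.002],"fingers":52},{"dp":[0,0.8,14.5],"angular":[0,0,0.002],"fingers":52}]'
python3 -c "
from h import *
shot('g1')
go(496,178.5,16,-.033)"
```

```text
clock: 4.15
eef_pos: [494.4, 178.1, 15.2]
tcp_rot: [-3.141, -0.0, -0.033]
contact_force: [-0.8, 0.0, 0.3]
opening: 0.609
4.15 [494.4 178.1  15.2] [-3.1415e+00 -4.0000e-04 -3.3200e-02]
t 4.2 dp [ 1.66 -0.43 -0.89] w [-0.0001 -0.0002 -0.0002] F [ 0.32 -0.28  0.38] op 52.0
```

View pics/g1.png

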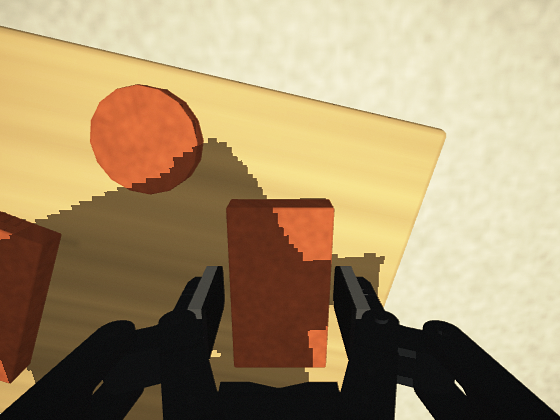

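Fingers straddle the tile (tile u 228–333, tips at u 222 and 337). Close.

```bash
python3 -m creep '[{"dp":[0.5,-0.3,0],"angular":[0,0,0],"fingers":46},{"dp":[0.5,-0.3,0],"angular":[0,0,0],"fingers":40},{"dp":[0.5,-0.3,0],"angular":[0,0,0],"fingers":36},{"dp":[0.5,-0.3,0],"angular":[0,0,0],"fingers":36}]' 60
python3 -c "
from h import *
shot('g2')
go(511.3,-205.5,150,-.187)"
```

```text
clock: 4.53
eef_pos: [494.9, 178.5, 15.5]
tcp_rot: [-3.141, -0.0, -0.033]
contact_force: [-1.4, -1.5, 5.9]
opening: 0.496
4.5333 [494.9 178.5  15.5] [-3.1414e+00 -3.0000e-04 -3.3200e-02]
t 4.58 dp [  29.19  383.19 -134.58] w [-0.0002 -0.0003  0.1538] F [-0.88 -1.33  5.67] op 42.6
```

View pics/g2.png

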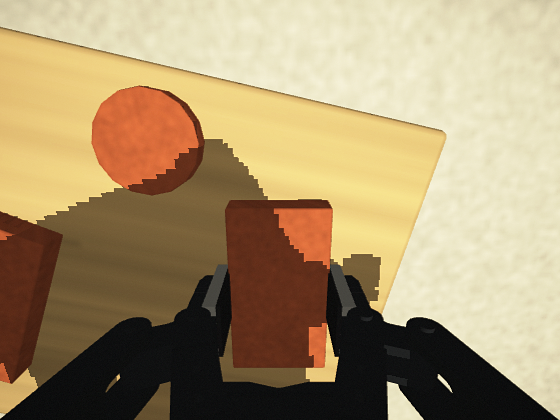

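```bash
python3 - <<'E'
from h import *
w=wcam('g2')
P=np.array([onz(w,p,30) for p in[(226,209),(332,209),(325,367),(233,368)]]);print(P.round(1),P.mean(0).round(1))
v=np.load('pics/g2.npy');R=Ro.from_euler('xyz',v[3:])
print(R.inv().apply(P.mean(0)-v[:3]),[np.linalg.norm(P[i]-P[(i+1)%4]) for i in range(4)])
E
```

```text
[[536.5 199.7  30. ]
 [535.1 157.2  30. ]
 [456.9 159.2  30. ]
 [457.8 202.8  30. ]] [496.6 179.7  30. ]
[  1.65406128  -1.28337313 -14.52435589] [np.float64(42.48603953989969), np.float64(78.22654161171785), np.float64(43.59322475203452), np.float64(78.81540270454265)]
```

```bash
python3 -m creep '[{"dp":[0,0,-8],"angular":[0,0,0],"fingers":36},{"dp":[0,0,-35],"angular":[0,0,0],"fingers":36},{"dp":[0,10,-70],"angular":[0,0,0],"fingers":36},{"dp":[2,35,-102],"angular":[0,0,0],"fingers":36},{"dp":[4,65,-130],"angular":[0,0,0],"fingers":36}]'
python3 -m creep '[{"dp":[3,40,-5],"angular":[0,0,0.03],"fingers":36},{"dp":[6,80,-10],"angular":[0,0,0.06],"fingers":36},{"dp":[9,120,-10],"angular":[0,0,0.09],"fingers":36},{"dp":[12,160,-10],"angular":[0,0,0.12],"fingers":36},{"dp":[15,200,-10],"angular":[0,0,0.154],"fingers":36}]'
python3 -c "
from h import *
go(509.9,-206.1,160,-.187)"
```

```text
clock: 5.0
eef_pos: [496.8, 113.7, 147.3]
tcp_rot: [-3.141, -0.001, -0.031]
contact_force: [1.3, -0.6, -0.5]
opening: 0.498
clock: 5.42
eef_pos: [504.6, -89.0, 155.8]
tcp_rot: [-3.142, -0.001, -0.188]
contact_force: [0.4, -0.5, -1.6]
opening: 0.498
t 5.42 dp [ 27.15 114.08  -4.18] w [-0.0001 -0.0009 -0.0014] F [ 0.39 -0.48 -1.59] op 42.5
```

```bash
python3 -m creep '[{"dp":[9,38,-4],"angular":[0,0,0],"fingers":36},{"dp":[18,76,-4],"angular":[0,0,0],"fingers":36},{"dp":[25,104,-4],"angular":[0,0,0],"fingers":36},{"dp":[27,112,-4],"angular":[0,0,0],"fingers":36},{"dp":[27,112,-4],"angular":[0,0,0],"fingers":36}]'
python3 -c "
from h import *
shot('h1')
go(509.9,-206.1,160,-.187)"
```

```text
clock: 5.83
eef_pos: [510.5, -204.2, 159.3]
tcp_rot: [3.141, -0.0, -0.19]
contact_force: [-0.3, 0.3, -1.7]
opening: 0.493
5.8333 [ 510.5 -204.2  159.3] [ 3.1413e+00 -5.0000e-04 -1.9010e-01]
t 5.88 dp [ 0.35  3.56 -0.98] w [-0.0004  0.0004 -0.0023] F [ 0.21  0.25 -0.47] op 42.6
```

View pics/h1.png

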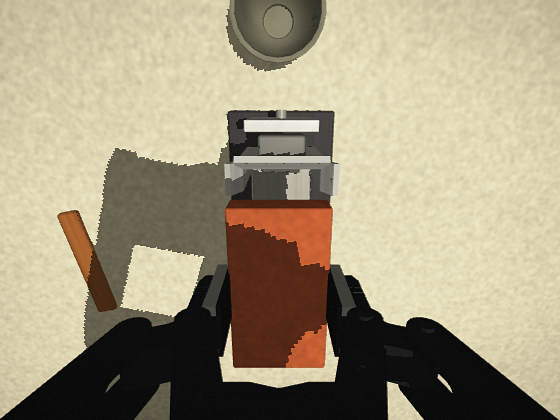

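```bash
python3 -c "
from h import *
shot('h2')
go(509.9,-206.1,160,-.187)
im=cv2.imread('pics/h2.png')[100:240,200:360];cv2.imwrite('pics/c9.png',cv2.resize(im,None,fx=4.5,fy=4.5,interpolation=cv2.INTER_CUBIC))"
```

```text
5.8833 [ 510.2 -202.5  159. ] [-3.1412e+00  4.0000e-04 -1.8930e-01]
t 5.93 dp [ 0.61  4.52 -1.08] w [-0.0006  0.0008 -0.001 ] F [-0.15  0.62 -2.66] op 42.7
```

View pics/c9.png

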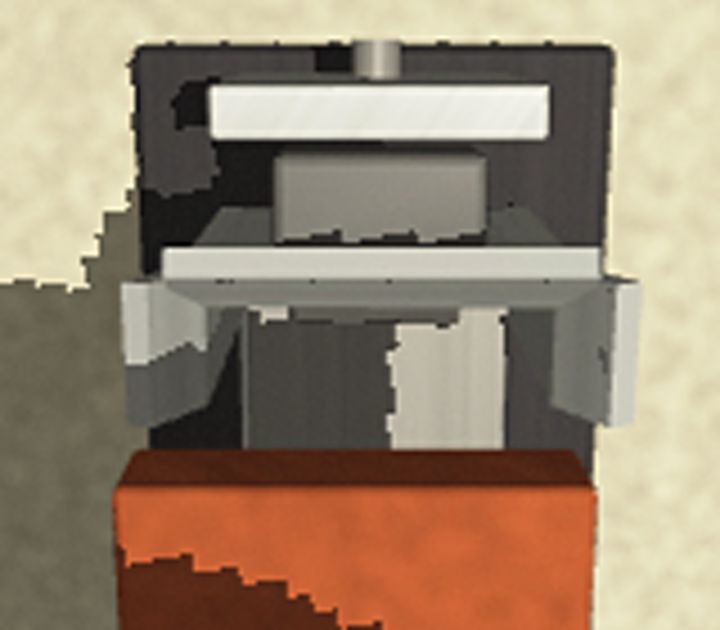

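```bash
python3 - <<'E'
from h import *
w=wcam('h2');v=np.load('pics/h2.npy');R=Ro.from_euler('xyz',v[3:])
f=lambda u,x:(200+u/4.5-.4,100+x/4.5-.4)
tl=lambda P:R.inv().apply(P-v[:3]).round(2)
for n,a,b,z in(('plate',(162,262),(601,262),107),('flange',(122,282),(638,282),107),('foot',(135,46),(612,46),10),('foot0',(135,46),(612,46),0),('tile',(115,488),(597,488),v[2]+14.5)):
    A,B=onz(w,f(*a),z),onz(w,f(*b),z);print(n,tl(A),tl(B),tl((A+B)/2),np.linalg.norm(A-B))
E
```

```text
plate [ 51.41 -26.52  52.01] [51.43 30.21 51.99] [51.42  1.84 52.  ] 56.730075860294846
flange [ 48.82 -31.82  52.02] [48.85 35.14 51.99] [48.84  1.66 52.  ] 66.95668346962134
foot [ 77.25 -42.42 149.01] [ 77.28  46.15 148.98] [ 77.26   1.87 148.99] 88.57102316103622
foot0 [ 77.17 -43.82 159.01] [ 77.2   47.8  158.97] [ 77.18   1.99 158.99] 91.61833383767049
tile [ 41.05 -22.96 -14.51] [ 41.08  19.93 -14.52] [ 41.06  -1.51 -14.52] 42.88977449487804
```

```bash
python3 -m creep '[{"dp":[0.8,3.5,12],"angular":[0,0,0],"fingers":36},{"dp":[0.8,3.5,28],"angular":[0,0,0],"fingers":36},{"dp":[0.8,3.5,38],"angular":[0,0,0],"fingers":36},{"dp":[0.8,3.5,40],"angular":[0,0,0],"fingers":36},{"dp":[0.8,3.5,40],"angular":[0,0,0],"fingers":36}]'
python3 -c "
from h import *
shot('h3')
go(509.9,-206.1,110,-.187)
im=cv2.imread('pics/h3.png')[60:390,200:360];cv2.imwrite('pics/c10.png',cv2.resize(im,None,fx=1.8,fy=1.8,interpolation=cv2.INTER_CUBIC))"
```

```text
clock: 6.35
eef_pos: [510.0, -204.6, 117.7]
tcp_rot: [-3.141, 0.002, -0.186]
contact_force: [-0.2, 0.2, -1.5]
opening: 0.501
6.35 [ 510.  -204.6  117.7] [-3.141e+00  2.500e-03 -1.860e-01]
t 6.4 dp [-0.46  1.17  8.53] w [-0.0003  0.0011  0.0007] F [ 0.61  0.23 -1.14] op 42.5
```

View pics/c10.png

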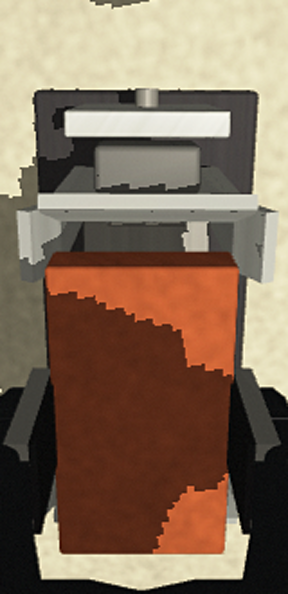

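```bash
python3 -m creep '[{"dp":[0,1.2,3],"angular":[0,0,0],"fingers":36},{"dp":[0,1.2,7],"angular":[0,0,0],"fingers":36},{"dp":[0,1.2,11],"angular":[0,0,0],"fingers":36},{"dp":[0,1.2,14],"angular":[0,0,0],"fingers":36},{"dp":[0,1.2,16],"angular":[0,0,0],"fingers":36}]'
python3 -m creep '[{"dp":[0,0,2],"angular":[0,0,0],"fingers":36},{"dp":[0,0,3.5],"angular":[0,0,0],"fingers":36},{"dp":[0,0,5],"angular":[0,0,0],"fingers":36}]'
python3 -c "
from h import *
shot('h4')
go(509.9,-206.1,90,-.187)"
```

```text
clock: 6.82
eef_pos: [510.3, -206.9, 102.5]
tcp_rot: [-3.141, 0.0, -0.187]
contact_force: [-0.1, 0.7, -1.0]
opening: 0.501
clock: 7.07
eef_pos: [510.5, -207.0, 97.8]
tcp_rot: [-3.142, -0.0, -0.187]
contact_force: [1.0, 0.5, -1.1]
opening: 0.495
7.0667 [ 510.5 -207.    97.8] [-3.1416e+00 -1.0000e-04 -1.8730e-01]
t 7.12 dp [-0.6  -0.7   7.54] w [-0.0001  0.0003 -0.0002] F [ 0.1  -0.1  -0.58] op 42.2
```

View pics/h4.png

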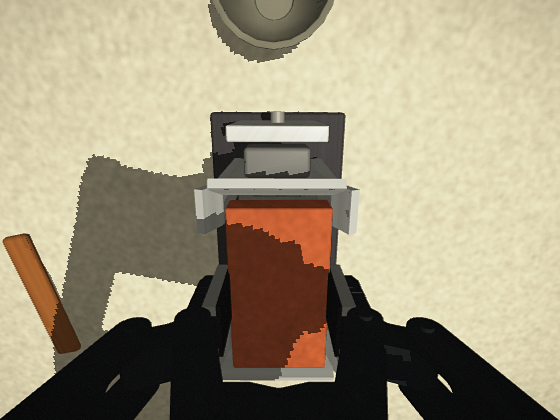

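```bash
python3 - <<'E'
from h import *
w=wcam('h4');v=np.load('pics/h4.npy');R=Ro.from_euler('xyz',v[3:])
tl=lambda P:R.inv().apply(P-v[:3]).round(2)
im=cv2.imread('pics/h4.png')
print(im[170:215,279].sum(1)); print(im[365:390,279].sum(1))
for n,a,z in(('plate',(277,184),107),('plate-',(277,379),107),('foot',(277,113),10),('tile',(279,208),v[2]+14.5),('tile-',(279,368),v[2]+14.5)):
    print(n,tl(onz(w,a,z)))
E
```

```text
[386 397 377 150 149 146 131 109 315 632 618 614 613 618 614 614 617 628
 510 213 378 370 368 379 401 180 164 208 206 194 128 135 137 138 140 133
 138 139 244 312 350 351 349 346 342]
[146 139 159 252 250 249 255 257 257 253 237 420 499 571 554 580 627 629
 633 618 622 635 497  56  34]
plate [49.69 -2.21 -9.2 ]
plate- [-49.89  -2.3   -9.21]
foot [75.75 -2.57 87.8 ]
tile [ 41.08  -1.39 -14.5 ]
tile- [-38.18  -1.32 -14.5 ]
```

```bash
python3 -m creep '[{"dp":[-0.5,-0.8,1.5],"angular":[0,0,0],"fingers":36},{"dp":[-0.5,-0.8,3],"angular":[0,0,0],"fingers":36},{"dp":[-0.5,-0.8,4.5],"angular":[0,0,0],"fingers":36},{"dp":[-0.5,-0.8,5.5],"angular":[0,0,0],"fingers":36}]'
python3 -m creep '[{"dp":[0,0,1],"angular":[0,0,0],"fingers":36},{"dp":[0,0,2],"angular":[0,0,0],"fingers":36}]'
python3 -m creep '[{"dp":[0,0,1],"angular":[0,0,0],"fingers":36},{"dp":[0,0,2],"angular":[0,0,0],"fingers":36}]'
python3 -m creep '[{"dp":[0,0,1],"angular":[0,0,0],"fingers":36},{"dp":[0,0,2],"angular":[0,0,0],"fingers":36}]'
```

```text
clock: 7.45
eef_pos: [510.1, -206.0, 92.3]
tcp_rot: [-3.142, 0.0, -0.187]
contact_force: [0.8, 0.1, -1.3]
opening: 0.494
clock: 7.62
eef_pos: [510.2, -206.1, 90.4]
tcp_rot: [3.142, -0.0, -0.187]
contact_force: [0.6, -0.7, -0.7]
opening: 0.499
clock: 7.78
eef_pos: [510.8, -206.3, 88.6]
tcp_rot: [3.141, -0.001, -0.187]
contact_force: [1.7, -0.8, 1.0]
opening: 0.498
clock: 7.95
eef_pos: [510.7, -206.3, 86.7]
tcp_rot: [3.141, -0.001, -0.187]
contact_force: [1.7, 0.7, 2.5]
opening: 0.497
```

```bash
for i in 1 2 3 4; do python3 -m creep '[{"dp":[0,0,0.5],"angular":[0,0,0],"fingers":36},{"dp":[0,0,1],"angular":[0,0,0],"fingers":36}]' | egrep 'eef|force'; done
```

```text
eef_pos: [510.3, -206.1, 85.6]
contact_force: [0.5, 0.4, 2.4]
eef_pos: [510.1, -206.1, 84.5]
contact_force: [0.2, -0.6, 3.6]
eef_pos: [510.2, -206.1, 83.4]
contact_force: [-0.8, -0.5, 5.2]
eef_pos: [510.2, -206.1, 82.4]
contact_force: [0.5, -0.7, 4.0]
```

```bash
for i in 1 2 3 4 5; do python3 -m creep '[{"dp":[0,0,0.5],"angular":[0,0,0],"fingers":36},{"dp":[0,0,1],"angular":[0,0,0],"fingers":36}]' | egrep 'eef|rot|force'; done; python3 -c "
from h import *
shot('h5')"
```

```text
eef_pos: [510.2, -206.1, 81.4]
tcp_rot: [-3.142, -0.0, -0.187]
contact_force: [0.3, -1.1, 5.0]
eef_pos: [510.2, -206.1, 80.4]
tcp_rot: [3.142, -0.0, -0.187]
contact_force: [-1.0, -0.5, 4.5]
eef_pos: [510.2, -206.1, 79.4]
tcp_rot: [-3.142, -0.0, -0.187]
contact_force: [1.0, -0.8, 4.8]
eef_pos: [510.2, -206.1, 78.4]
tcp_rot: [3.142, -0.0, -0.187]
contact_force: [0.3, 0.7, 7.1]
eef_pos: [510.1, -206.0, 77.1]
tcp_rot: [-3.142, 0.0, -0.187]
contact_force: [0.9, -1.1, 0.6]
9.45 [ 510.1 -206.    77.1] [-3.1415e+00  1.0000e-04 -1.8730e-01]
```

View pics/h5.png

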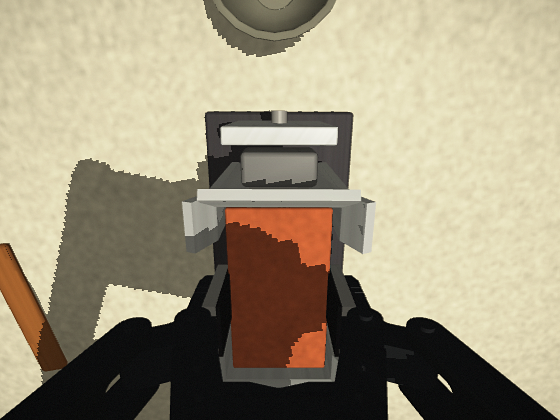

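```bash
for i in 1 2 3 4 5 6 7 8; do python3 -m creep '[{"dp":[0,0,0.5],"angular":[0,0,0],"fingers":36},{"dp":[0,0,1],"angular":[0,0,0],"fingers":36}]' | egrep 'eef|force'; done
```

```text
eef_pos: [510.1, -206.0, 76.2]
contact_force: [1.3, -0.2, 1.7]
eef_pos: [510.1, -206.0, 75.4]
contact_force: [1.8, 0.5, 1.1]
eef_pos: [510.1, -206.0, 74.4]
contact_force: [0.6, -0.3, 2.4]
eef_pos: [510.1, -206.0, 73.4]
contact_force: [0.5, 0.5, 3.4]
eef_pos: [510.1, -206.0, 72.4]
contact_force: [0.2, 0.1, 2.4]
eef_pos: [510.1, -206.0, 71.4]
contact_force: [0.2, 1.0, 3.1]
eef_pos: [510.1, -206.0, 70.3]
contact_force: [-0.4, 0.1, 3.0]
eef_pos: [510.1, -206.0, 69.3]
contact_force: [-0.8, 1.6, 3.2]
```

```bash
for i in 1 2 3 4 5 6 7 8 9 10; do python3 -m creep '[{"dp":[0,0,0.5],"angular":[0,0,0],"fingers":36},{"dp":[0,0,1],"angular":[0,0,0],"fingers":36}]' | egrep 'eef|force'; done;  python3 -c "
from h import *
shot('h6')
im=cv2.imread('pics/h6.png')[100:400,170:390];cv2.imwrite('pics/c11.png',cv2.resize(im,None,fx=2,fy=2,interpolation=cv2.INTER_CUBIC))"
```

```text
eef_pos: [510.1, -206.0, 68.4]
contact_force: [0.2, 0.6, 3.2]
eef_pos: [510.1, -206.0, 67.4]
contact_force: [-0.9, 1.5, 3.5]
eef_pos: [510.1, -206.0, 66.4]
contact_force: [-0.3, 1.0, 3.9]
eef_pos: [510.1, -206.0, 65.3]
contact_force: [0.3, 1.2, 4.6]
eef_pos: [510.1, -206.0, 64.4]
contact_force: [-2.1, 1.1, 4.2]
eef_pos: [510.1, -206.0, 63.4]
contact_force: [-1.5, 1.4, 5.0]
eef_pos: [510.2, -206.1, 62.4]
contact_force: [-1.1, 0.9, 3.6]
eef_pos: [510.1, -206.1, 61.3]
contact_force: [-0.9, 0.6, 2.6]
eef_pos: [510.2, -206.1, 60.3]
contact_force: [0.1, 0.5, 2.3]
eef_pos: [510.1, -206.1, 59.3]
contact_force: [-0.6, 0.6, 3.9]
12.5 [ 510.1 -206.1   59.3] [ 3.1416  0.     -0.1872]
```

View pics/c11.png

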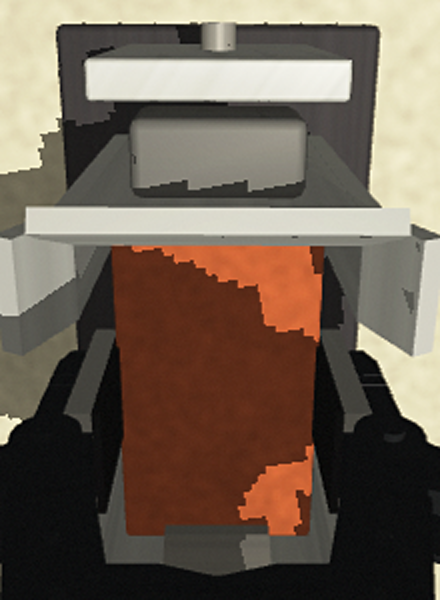

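```bash
for i in 1 2 3 4; do python3 -m creep '[{"dp":[0,0,0.5],"angular":[0,0,0],"fingers":36},{"dp":[0,0,1],"angular":[0,0,0],"fingers":36}]' | egrep 'eef|force'; done;  python3 -m creep '[{"dp":[0,0,0],"angular":[0,0,0],"fingers":46},{"dp":[0,0,0],"angular":[0,0,0],"fingers":50},{"dp":[0,0,0],"angular":[0,0,0],"fingers":54},{"dp":[0,0,0],"angular":[0,0,0],"fingers":54}]'; python3 -c "
from h import *
shot('h7')
im=cv2.imread('pics/h7.png')[100:400,170:390];cv2.imwrite('pics/c12.png',cv2.resize(im,None,fx=2,fy=2,interpolation=cv2.INTER_CUBIC))"
```

```text
eef_pos: [510.2, -206.1, 58.4]
contact_force: [-0.9, 0.4, 2.3]
eef_pos: [510.1, -206.1, 57.4]
contact_force: [-1.0, -0.0, 2.9]
eef_pos: [510.2, -206.1, 56.4]
contact_force: [-1.7, 0.9, 3.2]
eef_pos: [510.1, -206.1, 55.4]
contact_force: [-1.8, 0.2, 4.1]
clock: 13.55
eef_pos: [510.1, -206.1, 55.3]
tcp_rot: [-3.142, 0.0, -0.187]
contact_force: [0.7, -0.0, -1.1]
opening: 0.633
13.55 [ 510.1 -206.1   55.3] [-3.1416  0.     -0.1872]
```

View pics/c12.png

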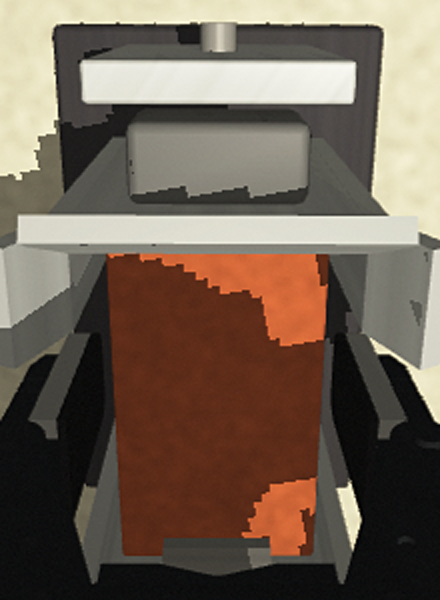

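The lip at the −x end (crop 165–270, 540–575) overlaps the tile, and the tile has risen to meet it. Back out upward.

```bash
python3 -m creep '[{"dp":[0,0,-5],"angular":[0,0,0],"fingers":54},{"dp":[0,0,-20],"angular":[0,0,0],"fingers":54},{"dp":[0,0,-45],"angular":[0,0,0],"fingers":56},{"dp":[0,0,-80],"angular":[0,0,0],"fingers":60},{"dp":[0,0,-115],"angular":[0,0,0],"fingers":60}]'
python3 -m creep '[{"dp":[0,0,-20],"angular":[0,0,0],"fingers":60},{"dp":[0,0,-30],"angular":[0,0,0],"fingers":60},{"dp":[0,0,-30],"angular":[0,0,0],"fingers":60}]'
python3 -c "
from h import *
shot('h8')
go(494,311,100,-.43)
im=cv2.imread('pics/h8.png')[70:320,170:390];cv2.imwrite('pics/c13.png',cv2.resize(im,None,fx=2.3,fy=2.3,interpolation=cv2.INTER_CUBIC))"
```

```text
clock: 14.02
eef_pos: [509.4, -205.8, 171.4]
tcp_rot: [-3.141, 0.002, -0.187]
contact_force: [1.5, 0.3, -0.7]
opening: 0.704
clock: 14.27
eef_pos: [511.4, -206.6, 202.9]
tcp_rot: [3.141, -0.004, -0.187]
contact_force: [-0.2, -0.8, -0.1]
opening: 0.705
14.2667 [ 511.4 -206.6  202.9] [ 3.1407 -0.0043 -0.1872]
t 14.32 dp [-112.55 -505.12  100.59] w [ 1.000e-04 -1.600e-03  2.428e-01] F [ 0.64 -0.04 -0.9 ] op 60.3
```

View pics/c13.png

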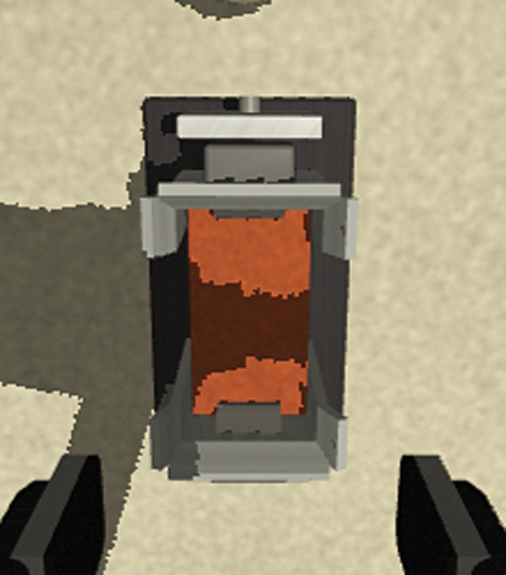

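Both lips now overlap the tile, at crop (250,213) and (250,405). On to the left tile.

```bash
python3 -m creep '[{"dp":[-8,-40,0],"angular":[0,0,0.03],"fingers":60},{"dp":[-17,-80,0],"angular":[0,0,0.06],"fingers":60},{"dp":[-26,-120,0],"angular":[0,0,0.09],"fingers":60},{"dp":[-35,-160,0],"angular":[0,0,0.12],"fingers":60},{"dp":[-44,-200,0],"angular":[0,0,0.15],"fingers":60}]'
python3 -c "
from h import *
go(496,313,120,-.43)"
```

```text
clock: 14.73
eef_pos: [502.4, 0.3, 198.2]
tcp_rot: [3.14, 0.003, -0.339]
contact_force: [0.9, -0.5, -0.3]
opening: 0.707
t 14.73 dp [-109.89 -292.83   78.28] w [0.0012 0.0032 0.0906] F [ 0.89 -0.55 -0.33] op 60.4
```

```bash
python3 -m creep '[{"dp":[-14,-38,4],"angular":[0,0,0.03],"fingers":60},{"dp":[-28,-76,12],"angular":[0,0,0.06],"fingers":60},{"dp":[-42,-114,20],"angular":[0,0,0.09],"fingers":60},{"dp":[-56,-152,30],"angular":[0,0,0.09],"fingers":60},{"dp":[-70,-190,40],"angular":[0,0,0.09],"fingers":60}]'
python3 -c "
from h import *
go(496,313,120,-.43)"
```

```text
clock: 15.15
eef_pos: [499.3, 202.5, 157.9]
tcp_rot: [3.139, 0.002, -0.427]
contact_force: [1.7, -0.0, -0.3]
opening: 0.704
t 15.15 dp [-48.72 -99.25  37.83] w [0.0022 0.002  0.0027] F [ 1.73 -0.02 -0.33] op 60.1
```

```bash
python3 -m creep '[{"dp":[-17,-34,8],"angular":[0,0,0],"fingers":60},{"dp":[-34,-68,20],"angular":[0,0,0],"fingers":60},{"dp":[-46,-93,36],"angular":[0,0,0],"fingers":60},{"dp":[-47.5,-97,38],"angular":[0,0,0],"fingers":60},{"dp":[-47.5,-97,38],"angular":[0,0,0],"fingers":60}]'
python3 -m creep '[{"dp":[0,0,0],"angular":[0,0,0],"fingers":60}]'
python3 -c "
from h import *
shot('l1')
im=cv2.imread('pics/l1.png')[100:340,150:400];cv2.imwrite('pics/c14.png',cv2.resize(im,None,fx=2.4,fy=2.4,interpolation=cv2.INTER_CUBIC))"
```

```text
clock: 15.57
eef_pos: [495.8, 309.5, 119.1]
tcp_rot: [3.137, 0.003, -0.424]
contact_force: [-0.7, -0.7, -0.9]
opening: 0.701
clock: 15.65
eef_pos: [496.8, 308.0, 120.7]
tcp_rot: [3.139, 0.002, -0.426]
contact_force: [-0.4, -0.2, -0.2]
opening: 0.702
15.65 [496.8 308.  120.7] [ 3.1385e+00  1.7000e-03 -4.2640e-01]
```

View pics/c14.png

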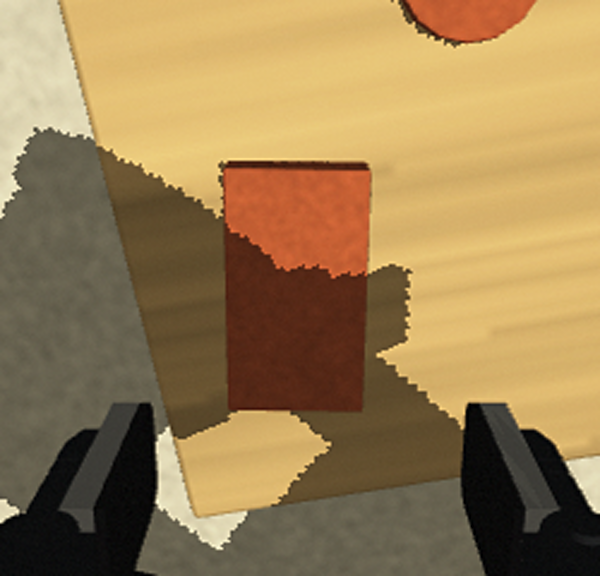

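Tile b: top-face corners in the crop are (224,168), (370,170), (363,410) and (230,408); the fingers are aligned with it in yaw.

```bash
python3 - <<'E'
from h import *
v=wcam('l1');w=wcam('b1');q=np.load('pics/l1.npy');R=Ro.from_euler('xyz',q[3:])
V=lambda p:(150+p[0]/2.4-.3,100+p[1]/2.4-.3);W=lambda p:(140+p[0]/4-.38,120+p[1]/4-.38)
b=[(224,168),(370,170),(363,410),(230,408)];a=[(138,210),(288,270),(183,512),(41,453)]
print('h',np.mean([tri([(w,W(p)),(v,V(k))]) for p,k in zip(a,b)],0).round(1))
P=np.array([onz(v,V(p),30) for p in b]);m=(P[0]+P[1]-P[2]-P[3])/2
c=P.mean(0)+R.apply([0,1.28,0]);print(c,np.arctan2(m[1],m[0]),np.linalg.norm(m))
c=c-R.apply([1.0,0,0])
print(c);go(c[0],c[1],17.5,np.arctan2(m[1],m[0]))
E
```

```text
h [496.  313.7  30. ]
[495.96826996 312.66021793  30.00389568] -0.4326625156594423 78.52438502279254
[495.05779339 313.07377529  30.00554897]
t 15.7 dp [ -4.17  -4.13 104.01] w [0.002  0.001  0.0053] F [-0.28 -0.39 -1.37] op 60.2
```

```bash
python3 -m creep '[{"dp":[-2,-2,30],"angular":[0,0,0.005],"fingers":60},{"dp":[-4,-4,60],"angular":[0,0,0.005],"fingers":60},{"dp":[-4,-4,84],"angular":[0,0,0.005],"fingers":60},{"dp":[-4,-4,89],"angular":[0,0,0.005],"fingers":60},{"dp":[-4,-4,89],"angular":[0,0,0.005],"fingers":60}]'
python3 -m creep '[{"dp":[0,0,0],"angular":[0,0,0],"fingers":58}]' >/dev/null
python3 -c "
from h import *
go(495.1,313.1,16,-.432)"
```

```text
clock: 16.12
eef_pos: [495.2, 312.4, 32.4]
tcp_rot: [3.139, 0.002, -0.434]
contact_force: [-0.2, -0.3, 0.1]
opening: 0.699
t 16.2 dp [-1.2   1.19 18.45] w [-0.0005 -0.0004 -0.0014] F [ 0.82 -0.19 -0.62] op 58.2
```

```bash
python3 -m creep '[{"dp":[-0.6,0.6,7],"angular":[0,0,0],"fingers":56},{"dp":[-0.6,0.6,13],"angular":[0,0,0],"fingers":54},{"dp":[-0.6,0.6,16.5],"angular":[0,0,0],"fingers":52},{"dp":[-0.6,0.6,17.5],"angular":[0,0,0],"fingers":52},{"dp":[-0.6,0.6,18],"angular":[0,0,0],"fingers":52}]'
python3 -c "
from h import *
shot('l2')
go(495.1,313.1,16,-.432)"
```

```text
clock: 16.62
eef_pos: [495.1, 314.0, 15.4]
tcp_rot: [3.142, 0.0, -0.432]
contact_force: [0.2, -0.0, 0.1]
opening: 0.609
16.6167 [495.1 314.   15.4] [ 3.1415e+00  1.0000e-04 -4.3210e-01]
t 16.67 dp [ 0.39  0.83 -0.61] w [ 0.0001  0.0001 -0.0001] F [-0.14  0.21  0.03] op 51.9
```

View pics/l2.png

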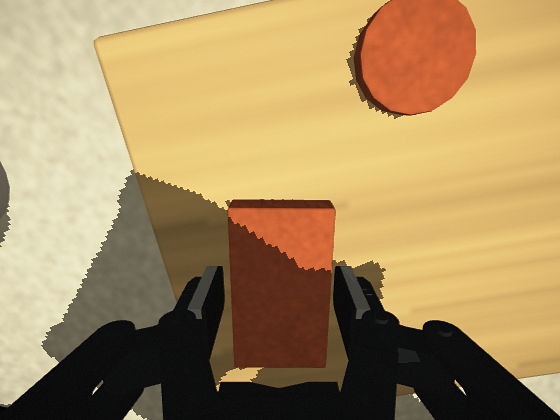

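```bash
python3 -m creep '[{"dp":[0,0.6,0],"angular":[0,0,0],"fingers":46},{"dp":[0,0.6,0],"angular":[0,0,0],"fingers":40},{"dp":[0,0.6,0],"angular":[0,0,0],"fingers":36},{"dp":[0,0.6,0],"angular":[0,0,0],"fingers":36}]' 60
python3 -c "
from h import *
shot('l3')
go(510.1,-206.1,160,-.187)"
```

```text
clock: 17.0
eef_pos: [495.1, 313.6, 15.9]
tcp_rot: [-3.141, -0.0, -0.432]
contact_force: [-0.8, 0.9, 5.6]
opening: 0.498
17.0 [495.1 313.6  15.9] [-3.1411e+00 -3.0000e-04 -4.3220e-01]
t 17.05 dp [ 231.31  465.6  -144.26] w [-0.0006 -0.0004 -0.2451] F [-1.03 -1.11  5.5 ] op 42.7
```

View pics/l3.png

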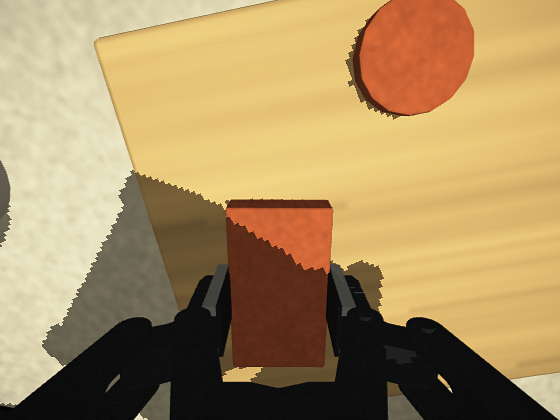

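```bash
python3 -m creep '[{"dp":[0,0,-8],"angular":[0,0,0],"fingers":36},{"dp":[0,0,-35],"angular":[0,0,0],"fingers":36},{"dp":[0,0,-70],"angular":[0,0,0],"fingers":36},{"dp":[13,26,-100],"angular":[0,0,0],"fingers":36},{"dp":[28,56,-124],"angular":[0,0,-0.03],"fingers":36}]'
python3 -m creep '[{"dp":[17,36,-5],"angular":[0,0,-0.04],"fingers":36},{"dp":[34,72,-10],"angular":[0,0,-0.08],"fingers":36},{"dp":[51,108,-15],"angular":[0,0,-0.12],"fingers":36},{"dp":[68,144,-20],"angular":[0,0,-0.16],"fingers":36},{"dp":[85,180,-20],"angular":[0,0,-0.21],"fingers":36}]'
python3 -c "
from h import *
go(510.1,-206.1,160,-.187)"
```

```text
clock: 17.47
eef_pos: [497.5, 251.9, 142.0]
tcp_rot: [-3.139, -0.002, -0.4]
contact_force: [1.6, -0.9, -0.5]
opening: 0.497
clock: 17.88
eef_pos: [504.7, 50.2, 160.8]
tcp_rot: [-3.141, -0.002, -0.19]
contact_force: [1.2, -0.4, -1.7]
opening: 0.499
t 17.88 dp [ 53.68 250.68   0.81] w [-0.0005 -0.0017 -0.0029] F [ 1.23 -0.35 -1.66] op 42.7
```

```bash
python3 -m creep '[{"dp":[8,39,0],"angular":[0,0,-0.003],"fingers":36},{"dp":[17,78,0],"angular":[0,0,-0.003],"fingers":36},{"dp":[25,117,0],"angular":[0,0,-0.003],"fingers":36},{"dp":[33,156,0],"angular":[0,0,-0.003],"fingers":36},{"dp":[41,192,0],"angular":[0,0,-0.003],"fingers":36}]'
python3 -m creep '[{"dp":[8,35,0],"angular":[0,0,0],"fingers":36},{"dp":[12,54,0],"angular":[0,0,0],"fingers":36},{"dp":[12,57,0],"angular":[0,0,0],"fingers":36},{"dp":[12,57,0],"angular":[0,0,0],"fingers":36},{"dp":[12,57,0],"angular":[0,0,0],"fingers":36}]'
python3 -c "
from h import *
go(510.1,-206.1,160,-.187)"
```

```text
clock: 18.3
eef_pos: [507.5, -146.5, 159.9]
tcp_rot: [3.141, -0.0, -0.189]
contact_force: [0.9, 0.5, -1.4]
opening: 0.497
clock: 18.72
eef_pos: [508.8, -201.9, 159.4]
tcp_rot: [-3.141, 0.001, -0.19]
contact_force: [0.4, 0.5, -1.0]
opening: 0.494
t 18.72 dp [ 2.05  3.83 -0.63] w [-0.0005  0.0007 -0.0028] F [ 0.39  0.52 -0.99] op 42.2
```

```bash
python3 -m creep '[{"dp":[1.5,3.8,10],"angular":[0,0,-0.003],"fingers":36},{"dp":[1.5,3.8,26],"angular":[0,0,-0.003],"fingers":36},{"dp":[1.5,3.8,40],"angular":[0,0,-0.003],"fingers":36},{"dp":[1.5,3.8,42],"angular":[0,0,-0.003],"fingers":36},{"dp":[1.5,3.8,42],"angular":[0,0,-0.003],"fingers":36}]'
python3 -m creep '[{"dp":[0,0,0],"angular":[0,0,0],"fingers":36},{"dp":[0,0,0],"angular":[0,0,0],"fingers":36}]'
python3 -c "
from h import *
shot('n1')
go(510.15,-206.1,98,-.187)"
```

```text
clock: 19.13
eef_pos: [509.2, -205.3, 116.2]
tcp_rot: [-3.141, 0.003, -0.185]
contact_force: [-0.2, 0.4, -0.7]
opening: 0.493
clock: 19.3
eef_pos: [510.6, -206.4, 118.1]
tcp_rot: [3.141, -0.001, -0.186]
contact_force: [0.3, -0.1, -0.4]
opening: 0.495
19.3 [ 510.6 -206.4  118.1] [ 3.1414e+00 -1.0000e-03 -1.8550e-01]
t 19.35 dp [-0.54 -0.36 20.18] w [ 0.0002 -0.0012  0.0013] F [ 0.52 -0.01 -1.38] op 42.3
```

View pics/n1.png

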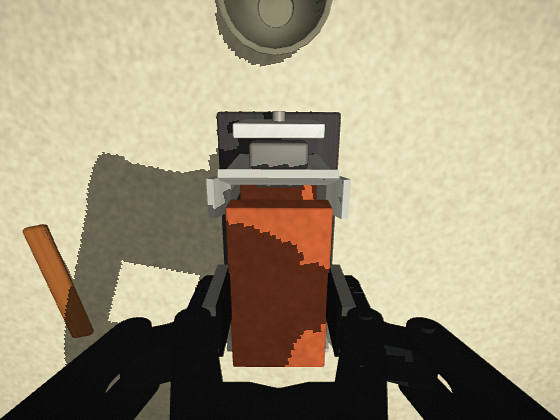

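Plate (u 218–340) and tile (u 226–332) are centred on each other.

```bash
python3 -m creep '[{"dp":[-0.4,-0.3,4],"angular":[0,0,0],"fingers":36},{"dp":[-0.4,-0.3,9],"angular":[0,0,0],"fingers":36},{"dp":[-0.4,-0.3,14],"angular":[0,0,0],"fingers":36},{"dp":[-0.4,-0.3,18],"angular":[0,0,0],"fingers":36},{"dp":[-0.4,-0.3,20],"angular":[0,0,0],"fingers":36}]'
for i in 1 2 3 4; do python3 -m creep '[{"dp":[0,0,1],"angular":[0,0,0],"fingers":36},{"dp":[0,0,2],"angular":[0,0,0],"fingers":36}]' | egrep 'clock|eef|force'; done
```

```text
clock: 19.77
eef_pos: [509.9, -206.3, 96.9]
tcp_rot: [-3.142, -0.0, -0.186]
contact_force: [1.3, -0.6, 0.6]
opening: 0.498
clock: 19.93
eef_pos: [510.0, -206.4, 95.4]
contact_force: [1.3, -0.6, -0.7]
clock: 20.1
eef_pos: [509.9, -206.3, 93.5]
contact_force: [2.7, -0.3, -0.4]
clock: 20.27
eef_pos: [509.9, -206.3, 91.5]
contact_force: [3.1, 0.5, -1.1]
clock: 20.43
eef_pos: [510.2, -206.4, 89.7]
contact_force: [3.2, -0.2, 2.7]
```

```bash
python3 -m creep '[{"dp":[0.5,0,0],"angular":[0,0,0],"fingers":36},{"dp":[0.5,0,0],"angular":[0,0,0],"fingers":36}]' | egrep 'clock|eef|force'; for i in 1 2 3 4 5 6 7 ; do python3 -m creep '[{"dp":[0,0,0.5],"angular":[0,0,0],"fingers":36},{"dp":[0,0,1],"angular":[0,0,0],"fingers":36}]' | egrep 'eef|force'; done
```

```text
clock: 20.6
eef_pos: [510.3, -206.4, 89.5]
contact_force: [3.3, -1.2, 1.0]
eef_pos: [510.5, -206.4, 88.6]
contact_force: [3.9, -1.3, 0.9]
eef_pos: [510.4, -206.4, 87.5]
contact_force: [2.5, -1.1, 1.4]
eef_pos: [510.2, -206.3, 86.5]
contact_force: [2.9, -1.0, 2.4]
eef_pos: [510.0, -206.3, 85.4]
contact_force: [1.0, -0.4, 4.4]
eef_pos: [510.0, -206.3, 84.5]
contact_force: [1.3, 0.3, 4.9]
eef_pos: [510.0, -206.3, 83.5]
contact_force: [1.1, 0.2, 4.8]
eef_pos: [509.9, -206.3, 82.5]
contact_force: [0.1, 0.1, 5.9]
```

```bash
for i in 1 2 3 4 5 6 7 8 9 10; do python3 -m creep '[{"dp":[0,0,0.5],"angular":[0,0,0],"fingers":36},{"dp":[0,0,1],"angular":[0,0,0],"fingers":36}]' | egrep 'eef|force'; done
```

```text
eef_pos: [510.0, -206.3, 81.5]
contact_force: [0.8, -0.6, 6.2]
eef_pos: [509.9, -206.3, 80.5]
contact_force: [1.5, 0.4, 5.7]
eef_pos: [509.9, -206.3, 79.5]
contact_force: [0.1, -0.2, 6.8]
eef_pos: [510.0, -206.3, 78.6]
contact_force: [0.6, -0.8, 7.4]
eef_pos: [510.0, -206.3, 77.3]
contact_force: [0.9, -0.9, 3.5]
eef_pos: [510.0, -206.3, 76.3]
contact_force: [2.0, -0.5, 4.0]
eef_pos: [510.0, -206.3, 75.3]
contact_force: [0.5, -0.1, 4.2]
eef_pos: [510.0, -206.3, 74.4]
contact_force: [-0.3, -0.3, 4.1]
eef_pos: [510.0, -206.3, 73.4]
contact_force: [1.0, -0.7, 4.6]
eef_pos: [510.0, -206.3, 72.4]
contact_force: [-0.8, 0.1, 4.8]
```

```bash
for i in 1 2 3 4 5 6 7 8 ; do python3 -m creep '[{"dp":[0,0,0.5],"angular":[0,0,0],"fingers":36},{"dp":[0,0,1],"angular":[0,0,0],"fingers":36}]' | egrep 'eef|force'; done
```

```text
eef_pos: [510.0, -206.3, 71.4]
contact_force: [0.2, -0.1, 5.1]
eef_pos: [510.0, -206.3, 70.4]
contact_force: [-1.5, -0.4, 4.1]
eef_pos: [510.1, -206.3, 69.4]
contact_force: [-0.8, -0.2, 4.8]
eef_pos: [510.0, -206.3, 68.4]
contact_force: [-0.7, 0.4, 5.4]
eef_pos: [510.0, -206.3, 67.4]
contact_force: [-1.1, 0.3, 4.9]
eef_pos: [510.0, -206.3, 66.4]
contact_force: [-1.1, -0.4, 5.6]
eef_pos: [510.0, -206.3, 65.4]
contact_force: [-1.6, -0.3, 5.2]
eef_pos: [510.1, -206.3, 64.4]
contact_force: [-1.6, -0.1, 5.4]
```

Now fine steps near the snap point and stop.

```bash
for i in 1 2 3 4 5 6 ; do python3 -m creep '[{"dp":[0,0,0.2],"angular":[0,0,0],"fingers":36},{"dp":[0,0,0.4],"angular":[0,0,0],"fingers":36}]' | egrep 'eef|force'; done
```

```text
eef_pos: [510.0, -206.3, 64.0]
contact_force: [-1.1, 0.2, 5.3]
eef_pos: [510.0, -206.3, 63.6]
contact_force: [-1.7, 0.3, 5.4]
eef_pos: [510.1, -206.3, 63.3]
contact_force: [-1.6, -0.5, 5.9]
eef_pos: [510.0, -206.3, 62.8]
contact_force: [-1.6, -0.2, 5.8]
eef_pos: [510.0, -206.3, 62.4]
contact_force: [-1.0, -0.6, 5.5]
eef_pos: [510.1, -206.3, 62.0]
contact_force: [0.1, -0.8, 2.5]
```

```bash
for i in 1 2 3 ; do python3 -m creep '[{"dp":[0,0,0.2],"angular":[0,0,0],"fingers":36},{"dp":[0,0,0.3],"angular":[0,0,0],"fingers":36}]' | egrep 'eef|force'; done
```

```text
eef_pos: [510.1, -206.3, 61.6]
contact_force: [0.3, 0.1, 3.1]
eef_pos: [510.1, -206.3, 61.4]
contact_force: [-1.7, -1.6, 3.1]
eef_pos: [510.1, -206.3, 61.1]
contact_force: [-0.3, 0.6, 4.5]
```

```bash
for i in 1 2 3 ; do python3 -m creep '[{"dp":[0,0,0.1],"angular":[0,0,0],"fingers":36},{"dp":[0,0,0.2],"angular":[0,0,0],"fingers":36}]' | egrep 'eef|force'; done;  python3 -c "
from h import *
shot('n2')
im=cv2.imread('pics/n2.png')[100:400,170:390];cv2.imwrite('pics/c15.png',cv2.resize(im,None,fx=2,fy=2,interpolation=cv2.INTER_CUBIC))"
```

```text
eef_pos: [510.1, -206.3, 60.9]
contact_force: [-1.4, 0.3, 4.4]
eef_pos: [510.1, -206.3, 60.7]
contact_force: [0.1, -0.3, 4.5]
eef_pos: [510.1, -206.3, 60.5]
contact_force: [-0.4, 0.1, 3.3]
26.7667 [ 510.1 -206.3   60.5] [-3.1415e+00  2.0000e-04 -1.8620e-01]
```

View pics/c15.png

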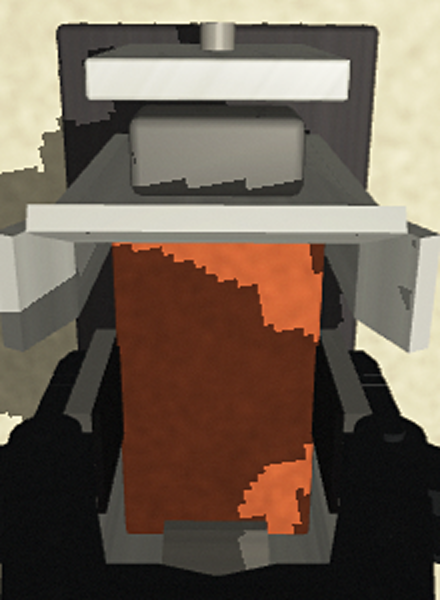

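```bash
for i in 1 2 3 ; do python3 -m creep '[{"dp":[0,0,0.1],"angular":[0,0,0],"fingers":36},{"dp":[0,0,0.2],"angular":[0,0,0],"fingers":36}]' | egrep 'eef|force'; done
```

```text
eef_pos: [510.1, -206.3, 60.3]
contact_force: [-1.7, 0.6, 5.8]
eef_pos: [510.1, -206.3, 60.3]
contact_force: [-2.6, 0.6, 7.0]
eef_pos: [510.1, -206.3, 60.3]
contact_force: [-1.9, 1.0, 8.5]
```

Stop reached (60.3, force rising steeply). A little more for certainty.

```bash
for i in 1 2 3 ; do python3 -m creep '[{"dp":[0,0,0.1],"angular":[0,0,0],"fingers":36},{"dp":[0,0,0.2],"angular":[0,0,0],"fingers":36}]' | egrep 'eef|force'; done
```

```text
eef_pos: [510.1, -206.3, 60.2]
contact_force: [-3.2, 1.1, 11.9]
eef_pos: [510.2, -206.3, 60.2]
contact_force: [-3.7, 1.3, 14.8]
eef_pos: [510.1, -206.3, 60.2]
contact_force: [-4.3, 2.1, 16.8]
```

```bash
python3 -m creep '[{"dp":[0,0,-0.5],"angular":[0,0,0],"fingers":36},{"dp":[0,0,-1.0],"angular":[0,0,0],"fingers":36}]' | egrep 'eef|force';  python3 -m creep '[{"dp":[0,0,0],"angular":[0,0,0],"fingers":46},{"dp":[0,0,0],"angular":[0,0,0],"fingers":50},{"dp":[0,0,0],"angular":[0,0,0],"fingers":54},{"dp":[0,0,0],"angular":[0,0,0],"fingers":54}]'
python3 -c "
from h import *
shot('n3')
im=cv2.imread('pics/n3.png')[100:400,170:390];cv2.imwrite('pics/c16.png',cv2.resize(im,None,fx=2,fy=2,interpolation=cv2.INTER_CUBIC))"
```

```text
eef_pos: [510.1, -206.3, 60.6]
contact_force: [-1.9, 0.2, 3.4]
clock: 28.32
eef_pos: [510.1, -206.3, 60.1]
tcp_rot: [-3.142, 0.0, -0.186]
contact_force: [0.8, -0.0, -0.2]
opening: 0.638
28.3167 [ 510.1 -206.3   60.1] [-3.1416e+00  3.0000e-04 -1.8620e-01]
```

View pics/c16.png

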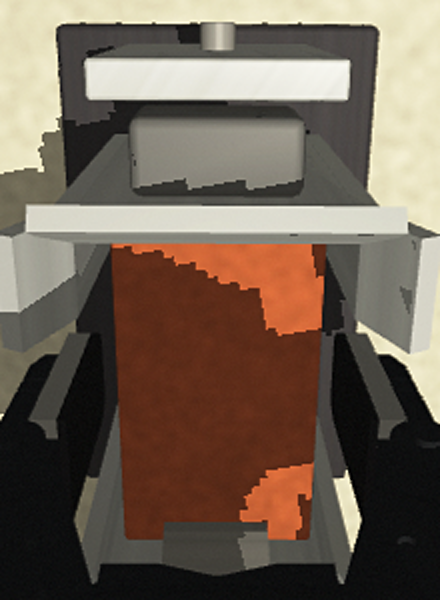

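```bash
python3 -m creep '[{"dp":[0,0,-5],"angular":[0,0,0],"fingers":54},{"dp":[0,0,-18],"angular":[0,0,0],"fingers":54},{"dp":[0,0,-40],"angular":[0,0,0],"fingers":56},{"dp":[0,0,-75],"angular":[0,0,0],"fingers":60},{"dp":[0,0,-110],"angular":[0,0,0],"fingers":60}]'
python3 -m creep '[{"dp":[0,0,-25],"angular":[0,0,0],"fingers":60},{"dp":[0,0,-30],"angular":[0,0,0],"fingers":60},{"dp":[0,0,-30],"angular":[0,0,0],"fingers":60},{"dp":[0,0,-30],"angular":[0,0,0],"fingers":60}]'
python3 -c "
from h import *
shot('n4')
cv2.imwrite('pics/n5.png',cv2.resize(optics.grab_frame('scene')[180:300,170:320],None,fx=4,fy=4,interpolation=cv2.INTER_CUBIC))
im=cv2.imread('pics/n4.png')[70:320,170:390];cv2.imwrite('pics/c17.png',cv2.resize(im,None,fx=2.3,fy=2.3,interpolation=cv2.INTER_CUBIC))"
```

```text
clock: 28.78
eef_pos: [509.3, -206.0, 171.1]
tcp_rot: [-3.141, 0.002, -0.186]
contact_force: [1.8, 0.7, 0.7]
opening: 0.702
clock: 29.12
eef_pos: [509.8, -206.2, 200.0]
tcp_rot: [-3.142, 0.0, -0.186]
contact_force: [0.2, 0.6, 0.1]
opening: 0.702
29.1167 [ 509.8 -206.2  200. ] [-3.1416e+00  1.0000e-04 -1.8620e-01]
```

View pics/c17.png

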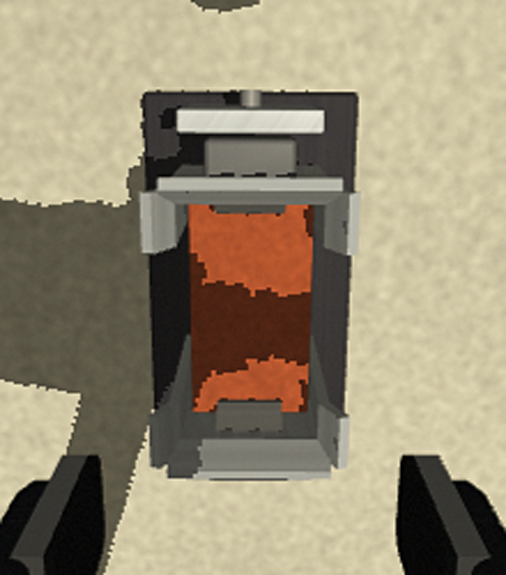

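View pics/n5.png

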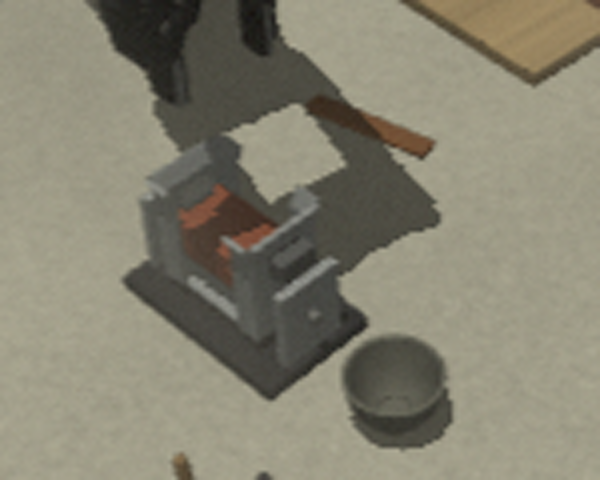

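The view matches the one after the first tile: both lips, at crop (250,208) and (250,405), overlap a flat tile. The rib and pot are where they were and the gripper is clear.

```bash
python3 -c "
from rig import r
print(r.sense()['clock'],r.sense()['contact_force']);print(r.sign_off())"
```

```text
29.2167 [-0.32087602 -0.13515036 -0.37455536]
the job is handed in; nothing more can be done
None
```

Both terracotta tiles are loaded in the magazine, and I handed the job in at 29.2 s of the 72 s allowed; it reported no verdict.

**What I did**
- I gripped each tile across its width, lowered it into the mouth and pressed it down slowly until the force dropped as the lips snapped over.
- The first tile went about 7 mm past the snap, with force up to about 7 N. I did not take it to its stop.
- The second tile went on to the firm stop 2 mm past the snap. The wrist force rose steeply to about 17 N.

**Last checks**
- After each tile, the wrist picture showed both lips overlapping a flat tile.
- At the end the gripper was clear with about zero force, and the rib and pinch pot were where they started. I did not look at the other bystanders again, but the arm stayed well away from them.

**What disagreed**
- The top and wrist cameras differed by 3–4 mm on the tile positions. I trusted the wrist camera, corrected its sideways offset of about 1.3 mm, and then centred each tile against the magazine in the same picture.
- The second tile rubbed an end guide with 3–4 N sideways on entry. I shifted it 0.5 mm along x and the rubbing eased.
- The lips felt about 4–5 mm above the nominal height, within the stated setting range.

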